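# Load the bench dryer with a crosswise stack of ingots

### The job

Pull the dryer's air knob right out to shut the air off before loading, then stand the steel stop bar on the bench with its long edge flush against the plate's front edge (the side the knob pulls towards), ends about even with the plate's. Next stack all the cast ingots on the middle of the grooved plate, turning none over: first two that lie broad face down, along the grooves with nearly an ingot's width between them, then the two that lie broad face up across those with the same gap, then any other broad-face-down ones along the grooves on top. Last, with the stack flat and square and the bar still flush, push the knob fully home, leaving bottle, tin and beaker alone.

Things in the scene. Friction and masses are not known exactly. Their poses are not given: they have to be found in the camera images.
- dryer: Fixed bench air dryer: square plate 170 x 170 mm, flat metal top 30 mm above the bench, thin dark grooves along x; beside it a white valve box, 130 (x) x 80 (y) x 85 mm high, centred at x +45, y -155 mm from the plate's centre; the air knob sticks out of its -x face. Origin: under the plate's centre, at bench height; x along the grooves, the knob pulls out towards -x; z up.
- air_knob (a joint): Travel of the air slide's knob in metres: 0 fully home (air on), 0.040 pulled out to its stop (air off). A sprung over-centre detent holds it at either end with about 4 N; past the middle it runs on to the nearer end. It pulls out level, along the dryer's -x axis.
- knob_grip (a point): Centre of the metal knob, a cylinder 34 mm in diameter and 18 mm long lying on the stem's axis (dryer's x), 60 mm above the bench. At home this point is 43 mm out from the valve box's face, and its end face 9 mm further out; it moves with the knob. 34 mm of thin stem (12 mm) shows between knob and box.
- bar_grip (a point): Loose steel stop bar lying on the bench: a flat strip 170 mm long, 50 mm wide, 8 mm thick, with an upright grip tab in its middle, 60 mm long (along the strip), 12 mm thick, its top 80 mm above the bench; about 0.4 kg. This point is on the tab's mid-plane, 65 mm above the underside and midway along; x across the strip (through the tab's thickness), y along it, z up.
- down1_center (a point): A cast grey capping-compound ingot, a tapered bar 28 mm high: broad face 130 x 42 mm, narrow face 108 x 31 mm, the broad face with a darker oblong in it; about 0.3 kg. Lies broad face down. This point is its centre, half-way up (14 mm above its underside); its x axis runs along the length, z up. May be absent.
- down2_center (a point): A cast grey capping-compound ingot, a tapered bar 28 mm high: broad face 130 x 42 mm, narrow face 108 x 31 mm, the broad face with a darker oblong in it; about 0.3 kg. Lies broad face down. This point is its centre, half-way up (14 mm above its underside); its x axis runs along the length, z up. May be absent.
- down3_center (a point): A cast grey capping-compound ingot, a tapered bar 28 mm high: broad face 130 x 42 mm, narrow face 108 x 31 mm, the broad face with a darker oblong in it; about 0.3 kg. Lies broad face down. This point is its centre, half-way up (14 mm above its underside); its x axis runs along the length, z up. May be absent.
- down4_center (a point): A cast grey capping-compound ingot, a tapered bar 28 mm high: broad face 130 x 42 mm, narrow face 108 x 31 mm, the broad face with a darker oblong in it; about 0.3 kg. Lies broad face down. This point is its centre, half-way up (14 mm above its underside); its x axis runs along the length, z up. May be absent.
- up1_center (a point): A cast grey capping-compound ingot, a tapered bar 28 mm high: broad face 130 x 42 mm, narrow face 108 x 31 mm, the broad face with a darker oblong in it; about 0.3 kg. Lies broad face up, on its narrow face. This point is its centre, half-way up (14 mm above its underside); its x axis runs along the length, z up. Always present.
- up2_center (a point): A cast grey capping-compound ingot, a tapered bar 28 mm high: broad face 130 x 42 mm, narrow face 108 x 31 mm, the broad face with a darker oblong in it; about 0.3 kg. Lies broad face up, on its narrow face. This point is its centre, half-way up (14 mm above its underside); its x axis runs along the length, z up. Always present.
- bottle: Clear capped water bottle, 64 mm across, about 0.21 m high, standing; not part of the job. Origin under its centre.
- tin: Small round moisture tin, 68 mm across, 45 mm high; not part of the job. Origin under its centre.
- beaker: Plastic beaker, 84 mm across, 110 mm high; not part of the job. Origin under its centre.
Things that resemble listed ones, but are neither listed nor needed, are in the scene too. Leave any black or red look-alike of the part that bears bar_grip alone. Leave any blue look-alike of the part that bears down2_center alone.

How it is judged:
By the outcome, as a careful person would: the job done as asked, in the order asked, and still so for the second after the job is handed in, with the robot touching nothing.
Of down1, down2, down3, down4 only 2 to 4 are there at a start; the rules pass over those that are not, and their reading is None.
At some moment in a run one of stop_bar may be knocked a few centimetres aside while the robot is not near it.
It also fails if it takes over 210 s, if anything falls off the work surface, if the arm or the gripper's body presses on something with over 40 N, if the wrist force passes 120 N, or if a joint passes its speed limit or range.

### The arm

A 6-joint arm with a two-finger parallel gripper is mounted at the origin on the work surface. World frame = base frame: x ahead of the robot, y to its left, z up, the work surface at z = 0. Lengths are in m, angles in rad, forces in N, time in s.
With the tool pointing down it reaches from about 0.3 to 0.875 m from the base axis. Payload 4.2 kg.
Tool frame: the origin (TCP) lies between the finger pads; the fingertips stand 25 mm ahead of it and the grasp point (between the pads) lies 6 mm ahead of it; z points along the fingers, y is the line along which they close (so a half turn about z gives the same grasp; the last joint's range is limited). The gripper opens to 85 mm and grips with 20 to 120 N. Pads are 22 mm wide; open, the fingers measure 114 mm over their backs; the gripper's body (76 mm by 85 mm) begins 54 mm behind the grasp point. The pads swing forward as they close: fully open they stand 13 mm farther back than shut.
Start: joints at [1.194, 0.32, 1.565, -0, 1.257, -0.02], TCP at [0.201, 0.539, 0.256] pointing down, gripper open.
Joint ranges: [-3.11, 3.11], [-0.84, 2.01], [0.21, 2.61], [-1.34, 4.49], [0.05, 2.63], [-2.56, 2.56]. Speed limits (rad/s): [2.57, 2.57, 3.14, 3.14, 3.14, 3.14].

### API

Orientations are given as a unit quaternion [x, y, z, w].
In Python, from bench import ctrl, read_camera, camera_model, recognise, regions_of gives the robot as it stands.
- The arm moves only by the tool arm_command, never from a script. Its argument "series" is a list of rows, each an object with "linear": the shift along the tool's x, y, z scaled (see below), a list of three; "turn": the turn, a rotation vector about the tool's x, y, z scaled (see below), a list of three; "fingers": the closure, from 0 (fully open) to 1 (shut). In form: [{"linear": [dx, dy, dz], "turn": [ax, ay, az], "fingers": fingers}, ...]. A call has 1 to 12 rows; each row is the pose to reach, as a shift and turn from the pose commanded when the call began, along the tool's axes at that moment, turning the shorter way round; what a row does not reach only later rows make up. The controller multiplies each number of a shift by 250 mm and each number of a turn by 180 degrees. A row lasts 1/12 s, in which the tool goes at most 41.7 mm and 7.16 degrees, less where a joint would pass 70% of its speed; a pose out of reach is approached as far as the arm can. A call with a number of a shift or a turn outside -1 to 1 is refused whole. A call with a gripper value outside its range is refused whole. The fingers move at their own pace and stop on an object; "newtons" is the grip in N (left out, the last holds). Time passes only in rows, so rows that repeat a pose let the fingers close. It gives the time, the measured TCP pose, the force, the opening and the grip force at its end, in the units of the state.
- ctrl.read_state(): the state, without advancing time (a new reading comes with each control period).
- read_camera(name): name is "side" or "top"; returns (picture, depth): 420x560x3 uint8, red, green, blue; 420x560 float32, m along the optical axis (not along the pixel's ray), 0 where there is no reading.
- camera_model(name): a dict with "intrinsics" (3x3 intrinsics, pixels), "rvec" (rotation vector, rad) and "tvec" (3), from world to camera coordinates, as OpenCV has them. Camera axes: x right, y down, z forward; pixel columns grow to the right and rows downward; lengths in m; the calibration is good to about 2 mm. A picture is of the moment at which its call begins. camera_model takes no time and is no camera call.
- ctrl.close_job(): hands the job in; it is judged then, once.
Trained networks look in the newest picture that a camera, given by its name, has taken for a name from the list of things; names that differ only in an ending like _2 or _b are one class to them, and where a whole thing is asked for, a point or a joint stands for the part that bears it (a point fixed in the world has none). Each returns a list of dicts, best first, with "score" (0 to 1); they miss things now and then, are a little off and sometimes report something else, mostly with a low value. They report only what shows in the picture. A call takes as long as a camera call. They do not tell look-alikes from the thing itself.
- recognise(camera, target): "extent" ([left, top, right, bottom] in pixels, round what is visible of it).
- regions_of(camera, target): "region" (420x560 bool, what is visible of it) and "extent" ([left, top, right, bottom] in pixels, round what is visible of it).
The state is a dict: "clock": time; "qpos": joint angles; "qvel": joint speeds; "tau": joint torques, N m; "tcp_pos": TCP position; "tool_rot": TCP orientation; "contact_force": force on the tool from outside, world axes, zero at the start; "torque": the same for the moment, N m; "finger_gap": finger opening in m; "grip_force": force on a finger pad.
Only numpy, scipy, OpenCV 4.12 (cv2) and the standard library are available. Lean on these libraries where they do the work, as an engineer would, in place of code of your own. Each camera call takes 0.05 s, during which the arm holds its last target. There are 200 camera calls.

## Working session

There is one attempt and no reset: what is moved stays moved. The work goes in short steps, Python scripts to look and compute and a tool call to move; the robot and the scene stay as the last step left them, time stands still between calls to the robot, and variables do not carry over. Pictures are saved under pics/ and viewed, at most 14 in all, crops included, and the job is handed in when it is done.

Besides the shell and the picture viewer there is one more tool, called after "Request:" as name([rows], argument=value, ...), one row to a line, values as JSON. arm_command: Moves the arm, as the interface text tells. Its arguments: {"type":"object","properties":{"series":{"type":"array","items":{"type":"object","properties":{"linear":{"type":"array","items":{"type":"number","minimum":-1,"maximum":1}},"turn":{"type":"array","items":{"type":"number","minimum":-1,"maximum":1}},"fingers":{"type":"number"}}}},"newtons":{"type":"number"}},"required":["series"]}

```bash
ls; mkdir -p pics; python3 - <<'E'
from bench import ctrl, read_camera, camera_model
import cv2
print(ctrl.read_state())
for n in ("side","top"):
    p,d=read_camera(n); cv2.imwrite(f"pics/{n}0.png",p[:,:,::-1]); m=camera_model(n); print(n,m)
E
```

```text
pics
{'clock': 0.0, 'qpos': array([ 1.19403403e+00,  3.20314760e-01,  1.56567858e+00, -5.61594237e-05,
        1.25739550e+00, -2.00023374e-02]), 'qvel': array([-0.00034002,  0.00069617,  0.00179037, -0.0008187 , -0.00086767,
        0.00163633]), 'tau': array([ 7.81795825e-04, -4.15516520e+01, -2.34164804e+01,  2.89733532e-05,
        8.09335266e-03, -2.68617384e-05]), 'tcp_pos': array([0.20066995, 0.53838836, 0.25546926]), 'tool_rot': array([ 1.77426878e-01,  9.84133576e-01, -8.85741331e-04, -1.50819002e-04]), 'contact_force': array([ 0.00434234, -0.74123307,  0.68645563]), 'torque': array([ 0.02408152, -0.00729349, -0.0236427 ]), 'grip_force': 0.0, 'finger_gap': 0.08546971802299405}
side {'intrinsics': array([[526.59228987,   0.        , 278.27472226],
       [  0.        , 526.59228987, 206.44351418],
       [  0.        ,   0.        ,   1.        ]]), 'rvec': array([ 2.31526752, -0.42437856,  0.20010418]), 'tvec': array([-0.47278762,  0.2246556 ,  1.68931772])}
top {'intrinsics': array([[396.08345827,   0.        , 280.32906661],
       [  0.        , 396.08345827, 210.40340102],
       [  0.        ,   0.        ,   1.        ]]), 'rvec': array([ 2.11019421, -2.14853623,  0.17946151]), 'tvec': array([0.03745003, 0.53701206, 1.1390695 ])}
```

View pics/top0.png

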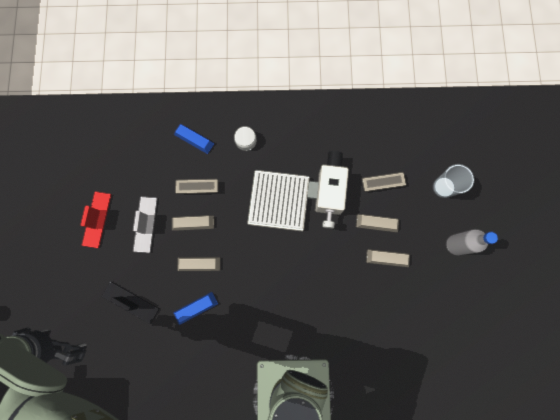

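View pics/side0.png

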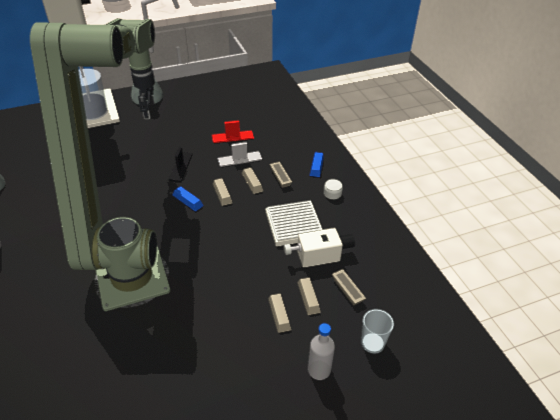

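Top view: the ingots lying broad face up (dark oblong visible) are at (197,186) and (384,182). Broad face down are (193,223), (198,264), (378,223) and (388,258). The steel bar is at (146,224), with red (96,219) and black (125,295) look-alikes. The blue ingots are at (194,138) and (195,309). The plate is at (279,200), with the knob at (328,222) pointing toward the robot.

```bash
cat > h.py <<'E'
import numpy as np, cv2
from scipy.spatial.transform import Rotation as R
from bench import ctrl, read_camera, camera_model, recognise, regions_of
def cloud(name,d):
    m=camera_model(name);K=m["intrinsics"];Rm=cv2.Rodrigues(m["rvec"])[0]
    v,u=np.mgrid[:d.shape[0],:d.shape[1]]
    c=np.stack([(u-K[0,2])/K[0,0]*d,(v-K[1,2])/K[1,1]*d,d],-1)
    w=(c-m["tvec"])@Rm; w[d<=0]=np.nan
    return w
def proj(name,P):
    m=camera_model(name)
    return cv2.projectPoints(np.float64(P).reshape(-1,3),m["rvec"],m["tvec"],m["intrinsics"],None)[0].reshape(-1,2)
def rect(xy):
    (c,s,a)=cv2.minAreaRect(np.float32(xy*1000))
    p=cv2.boxPoints((c,s,a)); e=p[1]-p[0]; f=p[2]-p[1]
    L=e if np.hypot(*e)>np.hypot(*f) else f
    yaw=np.degrees(np.arctan2(L[1],L[0])); yaw=(yaw+90)%180-90
    return np.round(c,1),np.round(sorted(s),1),round(float(yaw),1)
E
python3 - <<'E'
from h import *
for cam in("top","side"):
    p,d=read_camera(cam); W=cloud(cam,d)
    print(cam,"bench z",np.round(np.nanpercentile(W[...,2][150:350,50:500],[5,30,50]),4))
    for t in("down1_center","up1_center","bar_grip","dryer","air_knob","bottle","tin","beaker"):
        for r in regions_of(cam,t):
            if r["score"]<.3: continue
            w=W[r["region"]]; w=w[~np.isnan(w[:,0])]
            zt=np.percentile(w[:,2],95); top=w[w[:,2]>zt-.006]
            col=np.median(p[r["region"]],0)
            print(t,round(r["score"],2),np.round(r["extent"]),"zt",round(zt*1000,1),"top",*rect(top[:,:2]),"mean",np.round(top.mean(0)[:2]*1000,1),"all",*rect(w[:,:2]),col)
E
```

```text
top bench z [-0.0031 -0.0002  0.0012]
down1_center 0.65 [364. 252. 413. 267.] zt 31.4 top [ 393.3 -295.2] [ 32.4 109.1] 83.3 mean [ 393.1 -294.9] all [ 394.9 -294.4] [ 45.8 133.4] 83.6 [188. 178. 160.]
down1_center 0.42 [433. 168. 476. 196.] zt 111.0 top [ 609.7 -484.4] [80.7 84. ] -89.3 mean [ 610.4 -486.4] all [ 615.5 -515.4] [ 82.2 146.9] -79.7 [131. 138. 140.]
up1_center 0.57 [364. 173. 406. 191.] zt 32.2 top [ 625.3 -291.5] [ 40.6 129.3] -82.4 mean [ 624.7 -290.1] all [ 627.4 -291.9] [ 45.8 129.8] -83.8 [141. 134. 122.]
bar_grip 0.8 [102. 284. 158. 322.] zt 79.9 top [274.9 480. ] [13.1 59.9] 60.8 mean [275.  479.6] all [275. 483.] [ 53.4 174.9] 61.7 [47. 47. 48.]
bar_grip 0.77 [137. 196. 157. 252.] zt 79.9 top [508.7 445.5] [12.9 58.9] -5.8 mean [509.6 444.6] all [509.5 447.4] [ 56.2 170. ] -5.0 [214. 211. 211.]
bar_grip 0.76 [ 82. 190. 109. 250.] zt 79.4 top [527.9 596.4] [14.5 57.5] -7.1 mean [526.8 595.6] all [527.2 596.6] [ 54.4 170. ] -8.3 [225.  66.  63.]
bar_grip 0.5 [173. 215. 216. 232.] zt 31.7 top [511.3 299. ] [ 32.6 109.7] -88.4 mean [511.5 299.4] all [513.3 300.1] [
[... 2351 characters left out ...]
-7.0 mean [ 597.7 -134. ] all [605.4 -30.9] [244.4 293.6] 82.5 [189.  185.5 170.5]
air_knob 0.62 [284. 247. 300. 255.] zt 76.7 top [ 490.7 -120.7] [27.8 31.5] 22.6 mean [ 491.6 -119.3] all [509.1 -99.7] [44.2 90.1] 77.2 [163.  160.  151.5]
bottle 0.95 [308. 323. 335. 377.] zt 210.1 top [ 429.7 -511.3] [27.6 28.6] 63.0 mean [ 429.4 -512.4] all [ 451.9 -478.8] [ 69.9 148.3] 61.1 [111. 110. 109.]
tin 0.66 [322. 177. 343. 197.] zt 49.3 top [775.7 129.6] [55.7 63.4] 64.6 mean [774.1 128.4] all [786.9 150. ] [ 70.6 126.1] 58.7 [166. 165. 153.]
beaker 0.74 [360. 312. 394. 357.] zt 111.0 top [ 610.2 -489.1] [81.9 83.8] 18.6 mean [ 609.7 -490.2] all [ 624.4 -476.8] [ 85.8 120.7] 47.6 [123. 131. 131.]
```

```bash
cat >> h.py <<'E'
def avg(n=4,cam="top"):
    ds=[];
    for _ in range(n): p,d=read_camera(cam); ds.append(d)
    D=np.stack(ds); D[D<=0]=np.nan
    return p,np.nan_to_num(np.nanmedian(D,0))
def pose(xy):
    c=xy.mean(0); w,v=np.linalg.eigh(np.cov((xy-c).T)); a=v[:,1]
    y=np.degrees(np.arctan2(a[1],a[0])); y=(y+90)%180-90
    return c*1000,y,np.sqrt(12*w)*1000   # equivalent rectangle sides
def comps(p,W,z0=.016):
    m=((W[...,2]>z0)&(W[...,0]>.3)&(W[...,0]<.9)&(abs(W[...,1])<.7)).astype(np.uint8)
    n,l,s,c=cv2.connectedComponentsWithStats(m)
    for i in range(1,n):
        if s[i,4]<60: continue
        w=W[l==i]; zt=np.percentile(w[:,2],70); k=abs(w[:,2]-zt)<.005
        yield l==i,c[i],zt,w,w[k],np.median(p[l==i],0)
E
python3 - <<'E'
from h import *
for cam in("top","side"):
    m=camera_model(cam);Rm=cv2.Rodrigues(m["rvec"])[0];print(cam,"at",np.round(-Rm.T@m["tvec"],3))
    p,d=avg(4,cam); W=cloud(cam,d)
    b=(abs(W[...,2])<.008)&(W[...,0]>.3)&(W[...,0]<.8)&(abs(W[...,1])<.6)
    A=np.c_[W[b][:,:2],np.ones(b.sum())]; print("bench plane",np.round(np.linalg.lstsq(A,W[b][:,2],rcond=None)[0],4))
    for k,c,zt,w,t,col in comps(p,W):
        ce,y,s=pose(t[:,:2]); print(np.round(c),"z",round(np.median(t[:,2])*1000,1),"c",np.round(ce,1),"yaw",round(y,1),"size",np.round(s,1),"n",len(t),col)
E
```

```text
top at [0.334 0.025 1.214]
bench plane [-0.0005  0.0003  0.0009]
[193. 137.] z 28.3 c [782.5 301.3] yaw 58.5 size [ 32.9 111.5] n 353 [ 60. 110. 218.]
[245. 138.] z 45.5 c [773.7 134.9] yaw -7.3 size [54.  54.5] n 304 [229. 228. 223.]
[298. 196.] z 67.4 c [ 625.4 -128.5] yaw -8.6 size [ 49.5 296. ] n 219 [222. 221. 216.]
[455. 181.] z 95.8 c [ 612.6 -490.3] yaw -56.1 size [ 79.3 104.4] n 95 [131. 137. 140.]
[384. 181.] z 28.5 c [ 625.1 -291.7] yaw -82.6 size [ 40.9 128.3] n 541 [139.5 133.  121. ]
[197. 186.] z 28.6 c [622.1 284.3] yaw 89.9 size [ 40.9 128.8] n 544 [141. 134. 122.]
[ 90. 217.] z 79.9 c [526.8 595.4] yaw -9.9 size [13.2 59.4] n 101 [93. 29. 28.]
[140. 222.] z 80.1 c [509.3 444.7] yaw -4.9 size [12.5 60.4] n 95 [89. 88. 88.]
[378. 222.] z 28.4 c [ 499.8 -269.4] yaw 81.8 size [ 32.7 111.7] n 398 [190. 180. 161.]
[192. 222.] z 28.3 c [511.2 298.5] yaw -88.4 size [ 32.8 112.1] n 397 [193. 183. 164.]
[471. 242.] z 149.8 c [ 428.2 -497.3] yaw 9.4 size [31.4 48. ] n 95 [118. 117. 120.]
[389. 258.] z 28.4 c [ 392.9 -295.1] yaw 82.8 size [ 32.9 111.3] n 417 [193. 183. 164.]
[1
[... 678 characters left out ...]
z 45.1 c [775.3 128.8] yaw 66.9 size [52.6 57.2] n 155 [225. 223. 208.]
[306. 233.] z 69.5 c [ 608.5 -147.2] yaw -6.5 size [ 63.6 274.2] n 250 [199.  197.  182.5]
[349. 286.] z 28.6 c [ 626.6 -297.3] yaw -82.5 size [ 41.9 129.3] n 445 [137. 128. 108.]
[309. 294.] z 28.6 c [ 500.9 -276.9] yaw 81.9 size [ 32.2 111.9] n 310 [201. 186. 158.]
[279. 311.] z 28.3 c [ 393.2 -302.2] yaw 82.6 size [ 32.7 111.9] n 343 [205.  191.  161.5]
[376. 329.] z 93.9 c [ 613.8 -486.3] yaw 50.1 size [ 75.5 108.9] n 117 [124. 131. 131.]
[321. 353.] z 146.8 c [ 425.5 -519.3] yaw -30.9 size [37.4 53. ] n 114 [111. 111. 111.]h.py:23: RuntimeWarning: All-NaN slice encountered
  return p,np.nan_to_num(np.nanmedian(D,0))
```

```bash
cat >> h.py <<'E'
def plate(W,c0=(598,2)):
    c0=np.array(c0)/1000.
    k=(np.hypot(*(W[...,:2]-c0).transpose(2,0,1))<.14)&(abs(W[...,2]-.030)<.006)
    n,l,s,_=cv2.connectedComponentsWithStats(k.astype(np.uint8)); i=1+np.argmax(s[1:,4])
    return W[l==i]
def rectfit(xy,a,b):
    """pose of an a x b rectangle maximising agreement (edges by percentile)"""
    from scipy.optimize import minimize
    c=xy.mean(0)
    best=None
    for t in np.radians(np.arange(-15,15,.1)):
        r=xy@np.array([[np.cos(t),-np.sin(t)],[np.sin(t),np.cos(t)]])
        q=np.percentile(r,[1,99],axis=0); A=np.prod(q[1]-q[0])
        if best is None or A<best[0]: best=(A,t,q)
    A,t,q=best; m=q.mean(0); Rm=np.array([[np.cos(t),-np.sin(t)],[np.sin(t),np.cos(t)]])
    return Rm@m*1000,np.degrees(t),(q[1]-q[0])*1000
E
python3 - <<'E' 2>/dev/null
from h import *
for cam in("top","side"):
    p,d=avg(4,cam); W=cloud(cam,d)
    w=plate(W); print(cam,"plate",rectfit(w[:,:2],0,0),np.median(w[:,2]),len(w))
    k=(abs(W[...,2]-.085)<.005)&(W[...,0]>.5)&(W[...,0]<.7)&(W[...,1]>-.22)&(W[...,1]<-.05)
    print("box",rectfit(W[k][:,:2],0,0),np.median(W[k][:,2]))
    k=(W[...,2]>.06)&(W[...,0]>.46)&(W[...,0]<.515)&(W[...,1]>-.17)&(W[...,1]<-.06)
    w=W[k]; print("knob",w.min(0),w.max(0),w.mean(0))
E
```

```text
top plate (array([574.25165721,  32.70696452]), np.float64(-7.400000000000028), array([161.25418638, 162.27543841])) 0.030636383487468118 2844
box (array([ 597.74489417, -126.81932669]), np.float64(-8.200000000000024), array([125.92421109,  77.4966231 ])) 0.08548847431524571
knob [ 0.48134655 -0.12886154  0.06067934] [ 0.51498167 -0.09603773  0.0787792 ] [ 0.4942952  -0.11193743  0.07129815]
side plate (array([576.22359337,  28.09383091]), np.float64(-7.800000000000026), array([159.01863506, 158.93446525])) 0.03024786880298683 1502
box (array([ 598.91947212, -132.23672164]), np.float64(-7.600000000000026), array([125.46254866,  77.95094521])) 0.08528777373999416
knob [ 0.48232288 -0.13408604  0.06053138] [ 0.51471443 -0.10063324  0.07982438] [ 0.49409225 -0.12100866  0.06972368]
```

```bash
cat >> h.py <<'E'
PHI=-7.8
def dry(x,y,c): # dryer frame -> world mm
    t=np.radians(PHI); return np.array([c[0]+np.cos(t)*x-np.sin(t)*y, c[1]+np.sin(t)*x+np.cos(t)*y])
def down(psi): return R.from_euler("z",psi,degrees=True)*R.from_euler("x",180,degrees=True)
def plan(wps):
    """wps: (x,y,z mm, psi deg, fingers, extra rows). Prints one line per call: each entry = target x row count."""
    s=ctrl.read_state(); P=s["tcp_pos"]*1000; Q=R.from_quat(s["tool_rot"])
    print("at",np.round(P,1),"psi",round(np.degrees(2*np.arctan2(s["tool_rot"][1],s["tool_rot"][0])),1),"gap",round(s["finger_gap"]*1000,1),"q",np.round(s["qpos"],2),"t",round(s["clock"],1))
    for x,y,z,psi,f,ex in wps:
        T=np.array([x,y,z],float); QT=down(psi)
        while True:
            l=Q.inv().apply(T-P)/250; r=(Q.inv()*QT).as_rotvec()/np.pi
            k=min(1,1/max(1e-9,abs(l).max())); 
            n=int(np.ceil(max(np.linalg.norm(l*k)*250/41.7,np.linalg.norm(r*k)*180/7.16)-1e-6))
            if n>10: k*=10/n; n=10
            done=k>=1; l=np.round(l*k,3); r=np.round(r*k,3)
            print(f"L{l.tolist()} T{r.tolist()} f{f} x{n+(ex if done else 0)}")
            P=P+Q.apply(l*250); Q=Q*R.from_rotvec(r*np.pi)
            if done: break
E
python3 - <<'E'
from h import *
plan([(491.5,-115,160,172.2,0,2)])
E
```

```text
at [200.8 538.8 256.3] psi 159.6 gap 85.7 q [ 1.19  0.32  1.56  0.    1.26 -0.02] t 1.8
L[-0.98, -1.0, 0.188] T[0.0, 0.0, -0.034] f0 x9
L[-0.789, -1.0, 0.172] T[0.0, 0.0, -0.032] f0 x8
L[-0.101, -0.159, 0.025] T[0.0, 0.0, -0.004] f0 x4
```

Request:
arm_command([
  {"linear":[-0.98,-1.0,0.188],"turn":[0,0,-0.034],"fingers":0},
  {"linear":[-0.98,-1.0,0.188],"turn":[0,0,-0.034],"fingers":0},
  {"linear":[-0.98,-1.0,0.188],"turn":[0,0,-0.034],"fingers":0},
  {"linear":[-0.98,-1.0,0.188],"turn":[0,0,-0.034],"fingers":0},
  {"linear":[-0.98,-1.0,0.188],"turn":[0,0,-0.034],"fingers":0},
  {"linear":[-0.98,-1.0,0.188],"turn":[0,0,-0.034],"fingers":0},
  {"linear":[-0.98,-1.0,0.188],"turn":[0,0,-0.034],"fingers":0},
  {"linear":[-0.98,-1.0,0.188],"turn":[0,0,-0.034],"fingers":0},
  {"linear":[-0.98,-1.0,0.188],"turn":[0,0,-0.034],"fingers":0},
])

```text
clock: 2.55
tcp_pos: [0.3434, 0.2154, 0.2089]
tool_rot: [0.126, 0.992, -0.001, 0.0]
contact_force: [-0.1, 0.9, 0.2]
finger_gap: 0.0854
grip_force: 0.0
```

Request:
arm_command([
  {"linear":[-0.789,-1.0,0.172],"turn":[0,0,-0.032]},
  {"linear":[-0.789,-1.0,0.172],"turn":[0,0,-0.032]},
  {"linear":[-0.789,-1.0,0.172],"turn":[0,0,-0.032]},
  {"linear":[-0.789,-1.0,0.172],"turn":[0,0,-0.032]},
  {"linear":[-0.789,-1.0,0.172],"turn":[0,0,-0.032]},
  {"linear":[-0.789,-1.0,0.172],"turn":[0,0,-0.032]},
  {"linear":[-0.789,-1.0,0.172],"turn":[0,0,-0.032]},
  {"linear":[-0.789,-1.0,0.172],"turn":[0,0,-0.032]},
])

```text
$.series[0]: bad value
```

Request:
arm_command([
  {"linear":[-0.101,-0.159,0.025],"turn":[0,0,-0.004]},
  {"linear":[-0.101,-0.159,0.025],"turn":[0,0,-0.004]},
  {"linear":[-0.101,-0.159,0.025],"turn":[0,0,-0.004]},
  {"linear":[-0.101,-0.159,0.025],"turn":[0,0,-0.004]},
])

```text
$.series[0]: bad value
```

```bash
python3 - <<'E'
from h import *
s=ctrl.read_state(); P=s["tcp_pos"]; Q=R.from_quat(s["tool_rot"])
tip=P+Q.apply([[0,.05,.012],[0,-.05,.012]]); tip=np.r_[tip,[P+Q.apply([0,0,.019])]]
ims=[]
for cam in("top","side"):
    p,d=read_camera(cam); W=cloud(cam,d); u=proj(cam,tip); print(cam,u)
    c=u.mean(0).astype(int); 
    x0,y0=max(0,c[0]-50),max(0,c[1]-50)
    im=cv2.resize(p[y0:y0+100,x0:x0+100,::-1],None,fx=4,fy=4,interpolation=cv2.INTER_NEAREST)
    for q in u: cv2.circle(im,tuple(np.int32((q-[x0,y0]+.5)*4)),3,(0,0,255),-1)
    ims.append(im)
cv2.imwrite("pics/grip.png",np.hstack(ims))
plan([(491.5,-115,66,172.2,0,2)])
E
```

```text
top [[188.41043631 272.35349433]
 [226.41745812 281.64788643]
 [207.8872251  277.00615651]]
side [[210.94269204 155.80355763]
 [211.72595314 174.63909927]
 [211.4774682  166.62032571]]
at [343.6 216.3 209.1] psi 165.4 gap 85.4 q [ 0.53  0.09  1.99 -0.    1.06 -0.78] t 2.6
L[-0.8, -1.0, 0.506] T[-0.0, -0.0, -0.033] f0 x9
L[-0.092, -0.143, 0.067] T[-0.0, -0.0, -0.005] f0 x4
```

View pics/grip.png

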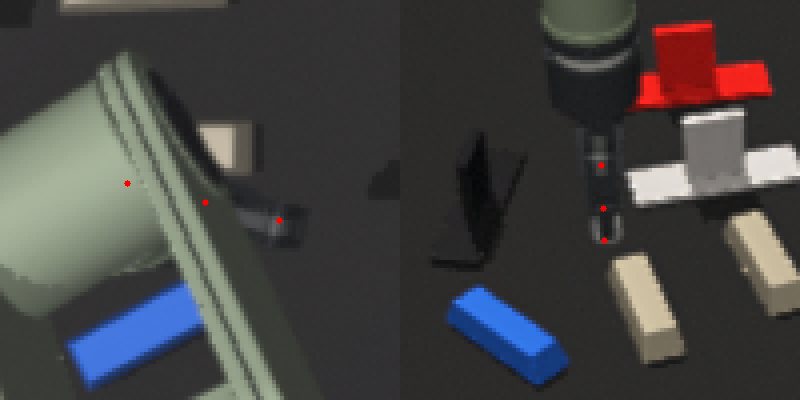

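The top view shows the right finger at about (229,277); the side view shows the gripper above the ingots and its projected points lining up. Every row needs all three keys. I'll continue to above the knob.

Request:
arm_command([
  {"linear":[-0.8,-1.0,0.196],"turn":[0,0,-0.033],"fingers":0},
  {"linear":[-0.8,-1.0,0.196],"turn":[0,0,-0.033],"fingers":0},
  {"linear":[-0.8,-1.0,0.196],"turn":[0,0,-0.033],"fingers":0},
  {"linear":[-0.8,-1.0,0.196],"turn":[0,0,-0.033],"fingers":0},
  {"linear":[-0.8,-1.0,0.196],"turn":[0,0,-0.033],"fingers":0},
  {"linear":[-0.8,-1.0,0.196],"turn":[0,0,-0.033],"fingers":0},
  {"linear":[-0.8,-1.0,0.196],"turn":[0,0,-0.033],"fingers":0},
  {"linear":[-0.8,-1.0,0.196],"turn":[0,0,-0.033],"fingers":0},
  {"linear":[-0.8,-1.0,0.196],"turn":[0,0,-0.033],"fingers":0},
])

```text
clock: 3.4
tcp_pos: [0.4782, -0.077, 0.1597]
tool_rot: [0.075, 0.997, -0.001, 0.001]
contact_force: [-0.1, 0.1, -0.2]
finger_gap: 0.0849
grip_force: 0.0
```

Request:
arm_command([
  {"linear":[-0.092,-0.143,0],"turn":[0,0,-0.005],"fingers":0},
  {"linear":[-0.092,-0.143,0],"turn":[0,0,-0.005],"fingers":0},
  {"linear":[-0.092,-0.143,0],"turn":[0,0,-0.005],"fingers":0},
  {"linear":[-0.092,-0.143,0],"turn":[0,0,-0.005],"fingers":0},
])

```text
clock: 3.73
tcp_pos: [0.4924, -0.1105, 0.1602]
tool_rot: [0.065, 0.998, 0.0, -0.0]
contact_force: [0.1, 0.7, 1.1]
finger_gap: 0.0854
grip_force: 0.0
```

```bash
python3 - <<'E'
from h import *
s=ctrl.read_state(); P=s["tcp_pos"]; Q=R.from_quat(s["tool_rot"])
tip=P+Q.apply([[0,.0425,.006],[0,-.0425,.006],[0,.057,.006],[0,-.057,.006],[0,0,.006]])
ims=[]
for cam in("top","side"):
    p,d=read_camera(cam); u=proj(cam,tip); print(cam,u)
    c=u.mean(0).astype(int); x0,y0=c[0]-30,c[1]-30
    im=cv2.resize(p[y0:y0+60,x0:x0+60,::-1],None,fx=6.6,fy=6.6,interpolation=cv2.INTER_NEAREST)
    for q in u: cv2.circle(im,tuple(np.int32((q-[x0,y0]+.5)*6.6)),2,(0,0,255),-1)
    ims.append(im)
cv2.imwrite("pics/grip2.png",np.hstack(ims))
plan([(491.5,-115,66,172.2,0,2)])
E
```

```text
top [[315.86444083 217.35583802]
 [347.18758251 220.84069652]
 [310.53309797 216.76269907]
 [352.54298961 221.43651274]
 [331.51094809 219.09659137]]
side [[284.16148252 218.70206238]
 [290.94151613 238.11520819]
 [283.05226306 215.52605467]
 [292.14781734 241.56918831]
 [287.49076369 228.23473206]]
at [ 492.1 -110.1  160.3] psi 172.6 gap 86.0 q [-0.24  0.29  1.87  0.    0.98 -1.68] t 3.8
L[-0.0, -0.02, 0.377] T[0.0, -0.0, 0.002] f0 x5
```

View pics/grip2.png

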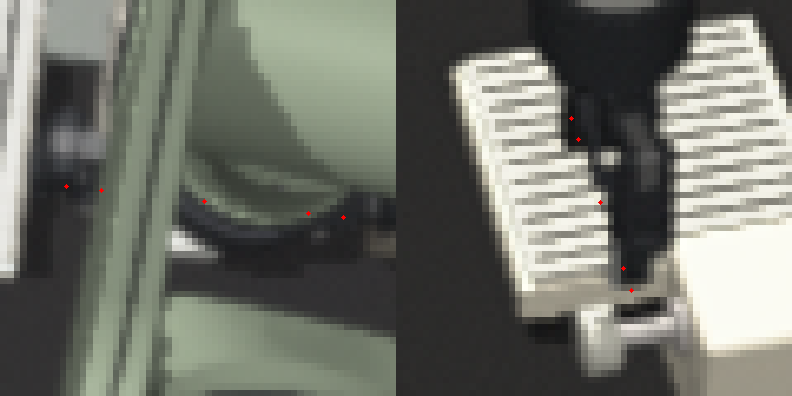

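Request:
arm_command([
  {"linear":[0,-0.02,0.377],"turn":[0,0,0.002],"fingers":0},
  {"linear":[0,-0.02,0.377],"turn":[0,0,0.002],"fingers":0},
  {"linear":[0,-0.02,0.377],"turn":[0,0,0.002],"fingers":0},
  {"linear":[0,-0.02,0.377],"turn":[0,0,0.002],"fingers":0},
  {"linear":[0,-0.02,0.377],"turn":[0,0,0.002],"fingers":0},
])

```text
clock: 4.25
tcp_pos: [0.4918, -0.1154, 0.0661]
tool_rot: [0.068, 0.998, 0.0, -0.0]
contact_force: [1.3, 0.1, -0.2]
finger_gap: 0.0857
grip_force: 0.0
```

Request:
arm_command([
  {"linear":[0,0,0],"turn":[0,0,0],"fingers":0.3},
  {"linear":[0,0,0],"turn":[0,0,0],"fingers":0.4},
  {"linear":[0,0,0],"turn":[0,0,0],"fingers":0.5},
  {"linear":[0,0,0],"turn":[0,0,0],"fingers":0.6},
  {"linear":[0,0,0],"turn":[0,0,0],"fingers":0.7},
  {"linear":[0,0,0],"turn":[0,0,0],"fingers":0.8},
], newtons=25)

```text
clock: 4.75
tcp_pos: [0.4928, -0.1135, 0.0678]
tool_rot: [0.071, 0.998, 0.003, 0.001]
contact_force: [0.6, 14.5, 10.1]
finger_gap: 0.0331
grip_force: 25.7
```

Request:
arm_command([
  {"linear":[0,0.012,-0.008],"turn":[0,0,0],"fingers":0.8},
  {"linear":[0,0.012,-0.008],"turn":[0,0,0],"fingers":0.8},
])

```text
clock: 4.92
tcp_pos: [0.4928, -0.1132, 0.0681]
tool_rot: [0.069, 0.998, 0.0, 0.001]
contact_force: [2.1, 0.9, -4.3]
finger_gap: 0.0333
grip_force: 28.1
```

Request:
arm_command([
  {"linear":[0.06,0,0],"turn":[0,0,0],"fingers":0.8},
  {"linear":[0.11,0,0],"turn":[0,0,0],"fingers":0.8},
  {"linear":[0.164,0,0],"turn":[0,0,0],"fingers":0.8},
  {"linear":[0.164,0,0],"turn":[0,0,0],"fingers":0.8},
  {"linear":[0.164,0,0],"turn":[0,0,0],"fingers":0.8},
])

```text
clock: 5.33
tcp_pos: [0.4526, -0.1075, 0.0682]
tool_rot: [0.069, 0.998, 0.0, 0.001]
contact_force: [4.7, 3.5, -5.2]
finger_gap: 0.0329
grip_force: 28.3
```

Request:
arm_command([
  {"linear":[-0.004,0,0],"turn":[0,0,0],"fingers":0.2},
  {"linear":[-0.004,0,0],"turn":[0,0,0],"fingers":0.1},
  {"linear":[-0.004,0,0],"turn":[0,0,0],"fingers":0},
  {"linear":[-0.004,0,0],"turn":[0,0,0],"fingers":0},
  {"linear":[-0.004,0,-0.15],"turn":[0,0,0],"fingers":0},
  {"linear":[-0.004,0,-0.3],"turn":[0,0,0],"fingers":0},
  {"linear":[-0.004,0,-0.5],"turn":[0,0,0],"fingers":0},
  {"linear":[-0.004,0,-0.5],"turn":[0,0,0],"fingers":0},
  {"linear":[-0.004,0,-0.5],"turn":[0,0,0],"fingers":0},
])

```text
clock: 6.08
tcp_pos: [0.4545, -0.1086, 0.1964]
tool_rot: [0.068, 0.998, -0.001, 0.004]
contact_force: [0.1, -1.1, -0.1]
finger_gap: 0.0854
grip_force: 0.0
```

```bash
cat >> h.py <<'E'
def tab(W,near,r=.12,z=.080):
    near=np.array(near)/1000.
    k=(abs(W[...,2]-z)<.004)&(np.hypot(W[...,0]-near[0],W[...,1]-near[1])<r)
    n,l,s,_=cv2.connectedComponentsWithStats(k.astype(np.uint8))
    return [(*pose(W[l==i][:,:2]),s[i,4]) for i in range(1,n) if s[i,4]>30]
E
python3 - <<'E' 2>/dev/null
from h import *
p,d=avg(3); W=cloud("top",d)
print(tab(W,(509,445)))
p2,d2=avg(3,"side"); W2=cloud("side",d2)
k=(W2[...,2]>.06)&(W2[...,0]>.42)&(W2[...,0]<.5)&(W2[...,1]>-.17)&(W2[...,1]<-.08)&(W2[...,2]<.09)
print("knob side",W2[k].min(0),W2[k].mean(0),k.sum())
plan([(509.3,444,180,175.1,0,0),(509.3,444,71,175.1,0.35,3)])
E
```

```text
[(array([508.66803135, 445.04756815]), np.float64(-4.334262842883163), array([12.37916223, 60.01075584]), np.int32(88))]
knob side [ 0.44225002 -0.12772391  0.06059525] [ 0.46364331 -0.11564679  0.06878342] 92
at [ 451.7 -107.8  191.3] psi 172.2 gap 85.7 q [-0.26  0.2   1.9   0.    1.04 -1.69] t 6.4
L[0.033, 1.0, 0.021] T[0.0, -0.001, -0.007] f0 x6
L[0.011, 1.0, 0.021] T[0.0, -0.0, -0.008] f0 x6
L[-0.003, 0.218, 0.004] T[0.0, -0.0, -0.001] f0 x2
L[-0.001, 0.0, 0.436] T[0.0, -0.0, -0.0] f0.35 x6
```

Request:
arm_command([
  {"linear":[0.033,1,0.021],"turn":[0,0,-0.007],"fingers":0},
  {"linear":[0.033,1,0.021],"turn":[0,0,-0.007],"fingers":0},
  {"linear":[0.033,1,0.021],"turn":[0,0,-0.007],"fingers":0},
  {"linear":[0.033,1,0.021],"turn":[0,0,-0.007],"fingers":0},
  {"linear":[0.033,1,0.021],"turn":[0,0,-0.007],"fingers":0},
  {"linear":[0.033,1,0.021],"turn":[0,0,-0.007],"fingers":0},
])

```text
clock: 6.88
tcp_pos: [0.4779, 0.1425, 0.1866]
tool_rot: [0.057, 0.998, -0.0, -0.001]
contact_force: [0.7, 0.3, -0.4]
finger_gap: 0.0855
grip_force: 0.0
```

Request:
arm_command([
  {"linear":[0.011,1,0.021],"turn":[0,0,-0.008],"fingers":0},
  {"linear":[0.011,1,0.021],"turn":[0,0,-0.008],"fingers":0},
  {"linear":[0.011,1,0.021],"turn":[0,0,-0.008],"fingers":0},
  {"linear":[0.011,1,0.021],"turn":[0,0,-0.008],"fingers":0},
  {"linear":[0.011,1,0.021],"turn":[0,0,-0.008],"fingers":0},
  {"linear":[0.011,1,0.021],"turn":[0,0,-0.008],"fingers":0},
])

```text
clock: 7.38
tcp_pos: [0.5039, 0.3911, 0.1808]
tool_rot: [0.045, 0.999, -0.001, -0.001]
contact_force: [0.6, -0.8, 0.2]
finger_gap: 0.0855
grip_force: 0.0
```

Request:
arm_command([
  {"linear":[-0.003,0.22,0.004],"turn":[0,0,-0.002],"fingers":0},
  {"linear":[-0.003,0.22,0.004],"turn":[0,0,-0.002],"fingers":0},
  {"linear":[-0.003,0.22,0.004],"turn":[0,0,-0.002],"fingers":0},
])

```text
clock: 7.63
tcp_pos: [0.5095, 0.4474, 0.1788]
tool_rot: [0.04, 0.999, -0.0, -0.001]
contact_force: [0.1, -0.4, 0.2]
finger_gap: 0.0855
grip_force: 0.0
```

```bash
python3 - <<'E' 2>/dev/null
from h import *
plan([(508.7,444.5,71,175.5,0.35,3)])
E
```

```text
at [509.5 447.4 178.8] psi 175.4 gap 85.5 q [ 0.7   0.53  1.42  0.    1.19 -0.79] t 7.6
L[0.002, -0.012, 0.431] T[-0.0, -0.001, -0.0] f0.35 x6
```

Request:
arm_command([
  {"linear":[0.002,-0.012,0.43],"turn":[0,0,0],"fingers":0},
  {"linear":[0.002,-0.012,0.43],"turn":[0,0,0],"fingers":0},
  {"linear":[0.002,-0.012,0.43],"turn":[0,0,0],"fingers":0},
  {"linear":[0.002,-0.012,0.43],"turn":[0,0,0],"fingers":0.3},
  {"linear":[0.002,-0.012,0.43],"turn":[0,0,0],"fingers":0.5},
  {"linear":[0.002,-0.012,0.43],"turn":[0,0,0],"fingers":0.7},
  {"linear":[0.002,-0.012,0.43],"turn":[0,0,0],"fingers":0.9},
  {"linear":[0.002,-0.012,0.43],"turn":[0,0,0],"fingers":1},
  {"linear":[0.002,-0.012,0.43],"turn":[0,0,0],"fingers":1},
  {"linear":[0.002,-0.012,0.43],"turn":[0,0,0],"fingers":1},
], newtons=50)

```text
clock: 8.47
tcp_pos: [0.5101, 0.4417, 0.0756]
tool_rot: [0.042, 0.999, 0.001, 0.001]
contact_force: [-0.1, 0.4, 2.1]
finger_gap: 0.0114
grip_force: 52.1
```

```bash
python3 - <<'E' 2>/dev/null
from h import *
s=ctrl.read_state(); print(s["contact_force"],s["grip_force"])
c=(574.3,32.7); a=dry(-116,0,c); print(a)
x,y,z=s["tcp_pos"]*1000
psi=np.degrees(2*np.arctan2(s["tool_rot"][1],s["tool_rot"][0]))
plan([(x,y,z+75,psi,1,1),(*a,z+75,82.2,1,2),(*a,z+6,82.2,1,2)])
E
```

```text
[-0.07136177  0.44382319  2.08238429] 52.05595850944519
[459.37325051  48.4430064 ]
at [510.1 441.7  75.6] psi 175.2 gap 11.4 q [ 0.7   0.62  1.55  0.    0.97 -0.79] t 8.5
L[-0.001, 0.001, -0.3] T[0.001, 0.001, 0.0] f1 x3
L[0.045, -1.0, 0.001] T[-0.0, -0.0, 0.326] f1 x9
L[-0.486, -0.326, 0.0] T[-0.0, 0.0, 0.191] f1 x7
L[0.0, -0.0, 0.276] T[-0.0, 0.0, -0.0] f1 x4
```

Request:
arm_command([
  {"linear":[0,0,-0.1],"turn":[0,0,0],"fingers":1},
  {"linear":[0,0,-0.2],"turn":[0,0,0],"fingers":1},
  {"linear":[0,0,-0.3],"turn":[0,0,0],"fingers":1},
  {"linear":[0,0,-0.3],"turn":[0,0,0],"fingers":1},
])

```text
clock: 8.8
tcp_pos: [0.5114, 0.4426, 0.1545]
tool_rot: [0.042, 0.999, 0.003, 0.004]
contact_force: [0.9, 1.0, -2.0]
finger_gap: 0.0108
grip_force: 51.2
```

Request:
arm_command([
  {"linear":[0.045,-1,0],"turn":[0,0,0.326],"fingers":1},
  {"linear":[0.045,-1,0],"turn":[0,0,0.326],"fingers":1},
  {"linear":[0.045,-1,0],"turn":[0,0,0.326],"fingers":1},
  {"linear":[0.045,-1,0],"turn":[0,0,0.326],"fingers":1},
  {"linear":[0.045,-1,0],"turn":[0,0,0.326],"fingers":1},
  {"linear":[0.045,-1,0],"turn":[0,0,0.326],"fingers":1},
  {"linear":[0.045,-1,0],"turn":[0,0,0.326],"fingers":1},
  {"linear":[0.045,-1,0],"turn":[0,0,0.326],"fingers":1},
  {"linear":[0.045,-1,0],"turn":[0,0,0.326],"fingers":1},
])

```text
clock: 9.55
tcp_pos: [0.4766, 0.1915, 0.1482]
tool_rot: [0.528, 0.849, -0.001, -0.001]
contact_force: [0.8, 0.3, -3.7]
finger_gap: 0.0112
grip_force: 51.7
```

Request:
arm_command([
  {"linear":[-0.486,-0.326,0],"turn":[0,0,0.191],"fingers":1},
  {"linear":[-0.486,-0.326,0],"turn":[0,0,0.191],"fingers":1},
  {"linear":[-0.486,-0.326,0],"turn":[0,0,0.191],"fingers":1},
  {"linear":[-0.486,-0.326,0],"turn":[0,0,0.191],"fingers":1},
  {"linear":[-0.486,-0.326,0],"turn":[0,0,0.191],"fingers":1},
  {"linear":[-0.486,-0.326,0],"turn":[0,0,0.191],"fingers":1},
  {"linear":[-0.486,-0.326,0],"turn":[0,0,0.191],"fingers":1},
  {"linear":[-0.486,-0.326,0],"turn":[0,0,0.191],"fingers":1},
  {"linear":[-0.486,-0.326,0],"turn":[0,0,0.191],"fingers":1},
  {"linear":[-0.486,-0.326,0],"turn":[0,0,0.191],"fingers":1},
])

```text
clock: 10.38
tcp_pos: [0.4588, 0.0484, 0.1489]
tool_rot: [0.753, 0.658, -0.0, -0.0]
contact_force: [-0.2, -0.4, -3.4]
finger_gap: 0.0111
grip_force: 51.6
```

```bash
python3 - <<'E' 2>/dev/null
from h import *
s=ctrl.read_state(); print(s["contact_force"],s["grip_force"])
p,d=avg(2,"side"); cv2.imwrite("pics/bar1.png",cv2.resize(p[150:290,180:380,::-1],None,fx=4,fy=4))
plan([(459.4,47,80,82.2,1,2)])
E
```

```text
[-0.18815525 -0.37697695 -3.36208001] 51.59250497817993
at [458.8  48.2 149. ] psi 82.3 gap 11.2 q [0.08 0.25 1.97 0.   0.92 0.21] t 10.5
L[-0.005, 0.003, 0.276] T[-0.0, -0.0, 0.0] f1 x4
```

View pics/bar1.png

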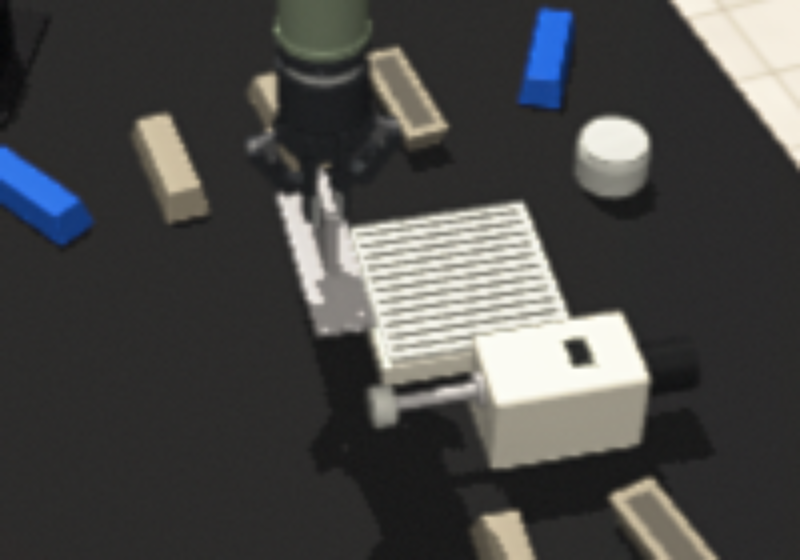

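Request:
arm_command([
  {"linear":[-0.005,0.003,0.15],"turn":[0,0,0],"fingers":1},
  {"linear":[-0.005,0.003,0.25],"turn":[0,0,0],"fingers":1},
  {"linear":[-0.005,0.003,0.289],"turn":[0,0,0],"fingers":1},
  {"linear":[-0.005,0.003,0.289],"turn":[0,0,0],"fingers":1},
  {"linear":[-0.005,0.003,0.289],"turn":[0,0,0],"fingers":1},
  {"linear":[-0.005,0.003,0.289],"turn":[0,0,0],"fingers":1},
])

```text
clock: 10.98
tcp_pos: [0.4597, 0.0466, 0.0769]
tool_rot: [0.754, 0.657, 0.0, 0.0]
contact_force: [-0.2, 0.4, -3.5]
finger_gap: 0.0112
grip_force: 53.0
```

Request:
arm_command([
  {"linear":[0,0.012,0],"turn":[0,0,0],"fingers":1},
  {"linear":[0,0.012,0],"turn":[0,0,0],"fingers":1},
  {"linear":[0,0.012,0],"turn":[0,0,0],"fingers":1},
])

```text
clock: 11.23
tcp_pos: [0.4628, 0.046, 0.077]
tool_rot: [0.754, 0.657, 0.0, 0.0]
contact_force: [-0.2, -0.6, -3.7]
finger_gap: 0.0112
grip_force: 53.0
```

Request:
arm_command([
  {"linear":[0,0.006,0],"turn":[0,0,0],"fingers":1},
  {"linear":[0,0.006,0],"turn":[0,0,0],"fingers":1},
  {"linear":[0,0.006,0],"turn":[0,0,0],"fingers":1},
])

```text
clock: 11.48
tcp_pos: [0.4639, 0.0457, 0.0769]
tool_rot: [0.754, 0.657, 0.0, 0.0]
contact_force: [-0.1, 0.5, -2.6]
finger_gap: 0.0113
grip_force: 52.9
```

Request:
arm_command([
  {"linear":[0,0.006,0],"turn":[0,0,0],"fingers":1},
  {"linear":[0,0.006,0],"turn":[0,0,0],"fingers":1},
  {"linear":[0,0.006,0],"turn":[0,0,0],"fingers":1},
])

```text
clock: 11.73
tcp_pos: [0.4652, 0.0455, 0.0767]
tool_rot: [0.754, 0.657, -0.0, -0.0]
contact_force: [0.0, 0.5, -3.5]
finger_gap: 0.0111
grip_force: 53.0
```

Request:
arm_command([
  {"linear":[0,0.004,0],"turn":[0,0,0],"fingers":1},
  {"linear":[0,0.004,0],"turn":[0,0,0],"fingers":1},
  {"linear":[0,0.004,0],"turn":[0,0,0],"fingers":1},
])

```text
clock: 11.98
tcp_pos: [0.4656, 0.0454, 0.0767]
tool_rot: [0.754, 0.657, -0.001, -0.001]
contact_force: [-1.9, 0.5, -2.1]
finger_gap: 0.011
grip_force: 53.2
```

Request:
arm_command([
  {"linear":[0,0.004,0],"turn":[0,0,0],"fingers":1},
  {"linear":[0,0.004,0],"turn":[0,0,0],"fingers":1},
  {"linear":[0,0.004,0],"turn":[0,0,0],"fingers":1},
])

```text
clock: 12.23
tcp_pos: [0.4658, 0.0453, 0.0765]
tool_rot: [0.754, 0.657, -0.001, -0.001]
contact_force: [-4.6, 1.6, -0.6]
finger_gap: 0.0111
grip_force: 53.5
```

Request:
arm_command([
  {"linear":[0,0.004,0],"turn":[0,0,0],"fingers":1},
  {"linear":[0,0.004,0],"turn":[0,0,0],"fingers":1},
  {"linear":[0,0.004,0],"turn":[0,0,0],"fingers":1},
])

```text
clock: 12.48
tcp_pos: [0.466, 0.0453, 0.0764]
tool_rot: [0.754, 0.657, -0.002, -0.002]
contact_force: [-5.8, 1.6, 1.0]
finger_gap: 0.011
grip_force: 53.7
```

Request:
arm_command([
  {"linear":[0,0,0.006],"turn":[0,0,0],"fingers":1},
  {"linear":[0,0,0.006],"turn":[0,0,0],"fingers":1},
  {"linear":[0,0,0.006],"turn":[0,0,0],"fingers":1},
])

```text
clock: 12.73
tcp_pos: [0.4659, 0.0452, 0.0749]
tool_rot: [0.754, 0.657, -0.002, -0.002]
contact_force: [-6.4, 2.0, 0.2]
finger_gap: 0.0114
grip_force: 53.5
```

Request:
arm_command([
  {"linear":[0,0,0],"turn":[0,0,0],"fingers":0.8},
  {"linear":[0,0,0],"turn":[0,0,0],"fingers":0.6},
  {"linear":[0,0,0],"turn":[0,0,0],"fingers":0.4},
  {"linear":[0,0,0],"turn":[0,0,0],"fingers":0.3},
  {"linear":[0,0,0],"turn":[0,0,0],"fingers":0.3},
  {"linear":[0,0,-0.15],"turn":[0,0,0],"fingers":0.3},
  {"linear":[0,0,-0.3],"turn":[0,0,0],"fingers":0.3},
  {"linear":[0,0,-0.45],"turn":[0,0,0],"fingers":0.3},
  {"linear":[0,0,-0.45],"turn":[0,0,0],"fingers":0.3},
  {"linear":[0,0,-0.45],"turn":[0,0,0],"fingers":0.3},
])

```text
clock: 13.57
tcp_pos: [0.4699, 0.0452, 0.1902]
tool_rot: [0.754, 0.657, 0.003, 0.002]
contact_force: [0.1, 0.2, -0.4]
finger_gap: 0.0596
grip_force: 0.0
```

```bash
python3 - <<'E' 2>/dev/null
from h import *
p,d=avg(2,"side"); W=cloud("side",d)
cv2.imwrite("pics/bar2.png",cv2.resize(p[150:290,180:380,::-1],None,fx=4,fy=4))
p,d=avg(2); W=cloud("top",d)
print(tab(W,(465,48)))
k=abs(W[...,2]-.008)<.004
c=dry(-110,0,(574.3,32.7))/1000; k&=np.hypot(W[...,0]-c[0],W[...,1]-c[1])<.1
w=W[k]; print(len(w), pose(w[:,:2]))
for kk,ce,zt,w,t,col in comps(p,W):
    a,y,s=pose(t[:,:2]); 
    if 27<np.median(t[:,2])*1000<30: print(np.round(ce),np.round(a,1),round(y,1),np.round(s,1))
E
```

```text
[]
362 (array([458.13947445,  46.30547998]), np.float64(85.68140190752877), array([ 51.04374505, 161.81145767]))
[193. 137.] [782.4 300.9] 57.8 [ 32.8 112.1]
[384. 181.] [ 625.2 -291.8] -82.6 [ 40.8 128.6]
[197. 186.] [622.1 284.4] 89.9 [ 40.9 128.9]
[378. 222.] [ 500.1 -269.2] 81.7 [ 32.5 111.6]
[192. 222.] [511.3 299.1] -87.9 [ 32.7 111.8]
[389. 258.] [ 392.8 -294.8] 82.8 [ 32.8 112. ]
[198. 264.] [386.2 277.9] 89.5 [ 32.4 110.3]
```

View pics/bar2.png

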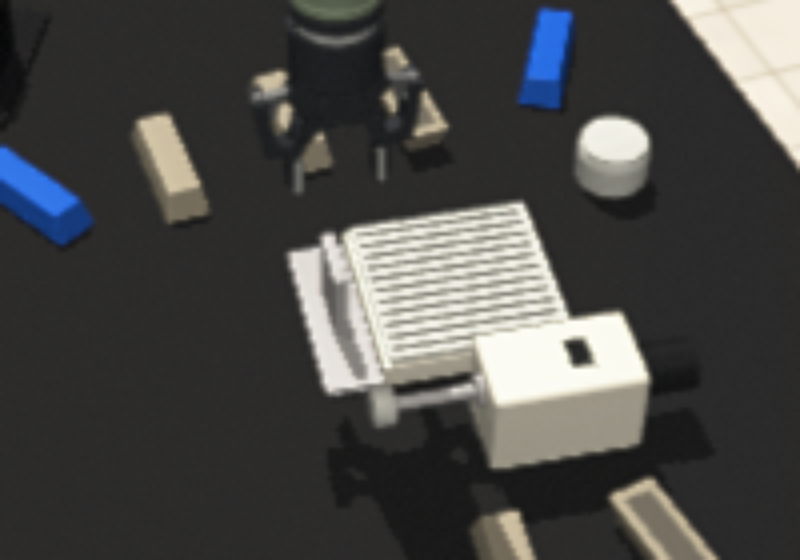

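```bash
python3 - <<'E' 2>/dev/null
from h import *
plan([(511.3,298.6,130,91.9,0.2,3),(511.3,298.6,28,91.9,0.2,2)])
p,d=avg(1); W=cloud("top",d);print(tab(W,(465,48)))
E
```

```text
at [467.4  45.  186.4] psi 82.2 gap 59.6 q [0.07 0.22 1.9  0.   1.03 0.21] t 13.8
L[1.0, 0.035, 0.219] T[-0.001, 0.0, -0.053] f0.2 x7
L[0.028, 0.006, 0.006] T[0.0, 0.0, -0.001] f0.2 x4
L[0.0, 0.0, 0.408] T[0.0, 0.0, -0.0] f0.2 x5
[]
```

Request:
arm_command([
  {"linear":[1,0.035,0.1],"turn":[0,0,-0.053],"fingers":0.2},
  {"linear":[1,0.035,0.1],"turn":[0,0,-0.053],"fingers":0.2},
  {"linear":[1,0.035,0.219],"turn":[0,0,-0.053],"fingers":0.2},
  {"linear":[1,0.035,0.219],"turn":[0,0,-0.053],"fingers":0.2},
  {"linear":[1,0.035,0.219],"turn":[0,0,-0.053],"fingers":0.2},
  {"linear":[1,0.035,0.219],"turn":[0,0,-0.053],"fingers":0.2},
  {"linear":[1,0.035,0.219],"turn":[0,0,-0.053],"fingers":0.2},
])

```text
clock: 14.4
tcp_pos: [0.5108, 0.2966, 0.1297]
tool_rot: [0.695, 0.719, -0.001, -0.001]
contact_force: [-0.5, -0.1, -0.3]
finger_gap: 0.0684
grip_force: 0.0
```

Request:
arm_command([
  {"linear":[0.028,0.006,0.006],"turn":[0,0,-0.001],"fingers":0.2},
  {"linear":[0.028,0.006,0.006],"turn":[0,0,-0.001],"fingers":0.2},
  {"linear":[0.028,0.006,0.006],"turn":[0,0,-0.001],"fingers":0.2},
  {"linear":[0.028,0.006,0.006],"turn":[0,0,-0.001],"fingers":0.2},
])

```text
clock: 14.73
tcp_pos: [0.5123, 0.2972, 0.1318]
tool_rot: [0.696, 0.718, -0.0, 0.0]
contact_force: [-0.2, -0.2, -0.1]
finger_gap: 0.0683
grip_force: 0.0
```

Request:
arm_command([
  {"linear":[0,0,0.408],"turn":[0,0,0],"fingers":0.2},
  {"linear":[0,0,0.408],"turn":[0,0,0],"fingers":0.2},
  {"linear":[0,0,0.408],"turn":[0,0,0],"fingers":0.2},
  {"linear":[0,0,0.408],"turn":[0,0,0],"fingers":0.2},
  {"linear":[0,0,0.408],"turn":[0,0,0],"fingers":0.2},
  {"linear":[0,0,0.408],"turn":[0,0,0],"fingers":0.2},
])

```text
clock: 15.23
tcp_pos: [0.5138, 0.2986, 0.0315]
tool_rot: [0.696, 0.718, 0.002, 0.001]
contact_force: [0.1, 0.0, 0.8]
finger_gap: 0.0686
grip_force: 0.0
```

```bash
python3 - <<'E' 2>/dev/null
from h import *
p,d=avg(2); W=cloud("top",d);print(tab(W,(465,48)))
k=abs(W[...,2]-.008)<.004
c=dry(-110,0,(574.3,32.7))/1000; k&=np.hypot(W[...,0]-c[0],W[...,1]-c[1])<.1
w=W[k]; print(len(w), rectfit(w[:,:2],0,0))
plan([(511.3,298.6,28,91.9,0.2,2)])
E
```

```text
[(array([466.05233292,  47.73664758]), np.float64(82.32570792843126), array([12.51865012, 60.58641985]), np.int32(89))]
796 (array([440.17862438,  49.80938252]), np.float64(-5.700000000000033), array([104.64051186, 167.10123847]))
at [513.8 299.   31.9] psi 91.8 gap 68.4 q [0.51 0.57 1.8  0.   0.77 0.48] t 15.3
L[-0.001, -0.01, 0.016] T[0.001, -0.001, -0.0] f0.2 x3
```

Request:
arm_command([
  {"linear":[0,-0.01,0.014],"turn":[0,0,0],"fingers":0.3},
  {"linear":[0,-0.01,0.014],"turn":[0,0,0],"fingers":0.4},
  {"linear":[0,-0.01,0.014],"turn":[0,0,0],"fingers":0.5},
  {"linear":[0,-0.01,0.014],"turn":[0,0,0],"fingers":0.6},
  {"linear":[0,-0.01,0.014],"turn":[0,0,0],"fingers":0.7},
  {"linear":[0,-0.01,0.014],"turn":[0,0,0],"fingers":0.8},
  {"linear":[0,-0.01,0.014],"turn":[0,0,0],"fingers":0.8},
  {"linear":[0,-0.01,0.014],"turn":[0,0,0],"fingers":0.8},
], newtons=60)

```text
clock: 16.0
tcp_pos: [0.5105, 0.2989, 0.0273]
tool_rot: [0.695, 0.719, 0.001, 0.0]
contact_force: [-0.1, -0.3, 5.9]
finger_gap: 0.0395
grip_force: 60.2
```

```bash
cat >> h.py <<'E'
C=(574.4,32.2)
def place(x,y,psi,under,zc=None,cin=None):
    """plan carrying the gripped ingot (on the bench) to dryer x,y. cin: measured ingot centre (length offset is made up)"""
    s=ctrl.read_state(); P=s["tcp_pos"]*1000; print("F",np.round(s["contact_force"],1),"grip",round(s["grip_force"],1))
    pg=np.degrees(2*np.arctan2(s["tool_rot"][1],s["tool_rot"][0]))
    off=down(pg).inv().apply([cin[0]-P[0],cin[1]-P[1],0])[0]; print("offset along tool x",round(off,1))
    t=dry(x,y,C); u=down(psi).apply([off,0,0])[:2]; t=t-u
    zc=zc or P[2]+under+60
    plan([(P[0],P[1],zc,pg,.8,0),(*t,zc,psi,.8,3),(*t,P[2]+under+3,psi,.8,3)])
E
python3 - <<'E' 2>/dev/null
from h import *
place(0,40,172.2,30,170,(511.3,298.4))
E
```

```text
F [-0.1 -0.3  5.9] grip 60.2
offset along tool x -0.5
at [510.5 298.9  27.3] psi 91.9 gap 39.5 q [ 0.51  0.57  1.8  -0.    0.76  0.48] t 16.0
L[0.0, 0.001, -0.571] T[0.001, -0.0, -0.0] f0.8 x4
L[-0.763, 0.204, -0.001] T[-0.0, -0.0, -0.372] f0.8 x10
L[-0.098, -0.125, 0.0] T[0.0, -0.0, -0.074] f0.8 x5
L[-0.001, 0.0, 0.439] T[0.0, -0.0, -0.0] f0.8 x6
```

Request:
arm_command([
  {"linear":[0,0,-0.1],"turn":[0,0,0],"fingers":0.8},
  {"linear":[0,0,-0.25],"turn":[0,0,0],"fingers":0.8},
  {"linear":[0,0,-0.4],"turn":[0,0,0],"fingers":0.8},
  {"linear":[0,0,-0.571],"turn":[0,0,0],"fingers":0.8},
  {"linear":[0,0,-0.571],"turn":[0,0,0],"fingers":0.8},
])

```text
clock: 16.42
tcp_pos: [0.5135, 0.3007, 0.1771]
tool_rot: [0.695, 0.719, 0.007, 0.002]
contact_force: [1.4, 1.1, -1.2]
finger_gap: 0.0394
grip_force: 62.0
```

Request:
arm_command([
  {"linear":[-0.763,0.204,0],"turn":[0,0,-0.372],"fingers":0.8},
  {"linear":[-0.763,0.204,0],"turn":[0,0,-0.372],"fingers":0.8},
  {"linear":[-0.763,0.204,0],"turn":[0,0,-0.372],"fingers":0.8},
  {"linear":[-0.763,0.204,0],"turn":[0,0,-0.372],"fingers":0.8},
  {"linear":[-0.763,0.204,0],"turn":[0,0,-0.372],"fingers":0.8},
  {"linear":[-0.763,0.204,0],"turn":[0,0,-0.372],"fingers":0.8},
  {"linear":[-0.763,0.204,0],"turn":[0,0,-0.372],"fingers":0.8},
  {"linear":[-0.763,0.204,0],"turn":[0,0,-0.372],"fingers":0.8},
  {"linear":[-0.763,0.204,0],"turn":[0,0,-0.372],"fingers":0.8},
  {"linear":[-0.763,0.204,0],"turn":[0,0,-0.372],"fingers":0.8},
])

```text
clock: 17.25
tcp_pos: [0.5665, 0.1093, 0.1679]
tool_rot: [0.181, 0.983, -0.0, -0.001]
contact_force: [-0.6, 0.2, -2.8]
finger_gap: 0.0398
grip_force: 61.9
```

Request:
arm_command([
  {"linear":[-0.098,-0.125,0],"turn":[0,0,-0.074],"fingers":0.8},
  {"linear":[-0.098,-0.125,0],"turn":[0,0,-0.074],"fingers":0.8},
  {"linear":[-0.098,-0.125,0],"turn":[0,0,-0.074],"fingers":0.8},
  {"linear":[-0.098,-0.125,0],"turn":[0,0,-0.074],"fingers":0.8},
  {"linear":[-0.098,-0.125,0],"turn":[0,0,-0.074],"fingers":0.8},
  {"linear":[-0.098,-0.125,0],"turn":[0,0,-0.074],"fingers":0.8},
])

```text
clock: 17.75
tcp_pos: [0.5782, 0.0723, 0.1685]
tool_rot: [0.069, 0.998, 0.0, -0.0]
contact_force: [-0.6, 0.7, -2.0]
finger_gap: 0.0399
grip_force: 62.0
```

```bash
python3 - <<'E' 2>/dev/null
from h import *
p,d=avg(1,"side"); cv2.imwrite("pics/ing1.png",cv2.resize(p[110:250,200:400,::-1],None,fx=4,fy=4))
t=dry(0,40,C); print(t)
plan([(t[0],t[1],60.5,172.2,.8,2)])
E
```

```text
[579.8286229   71.82991362]
at [578.3  72.3 168.7] psi 172.1 gap 39.2 q [ 0.1   0.4   1.68  0.    1.07 -1.33] t 17.8
L[-0.006, -0.001, 0.433] T[0.0, -0.0, -0.0] f0.8 x5
```

View pics/ing1.png

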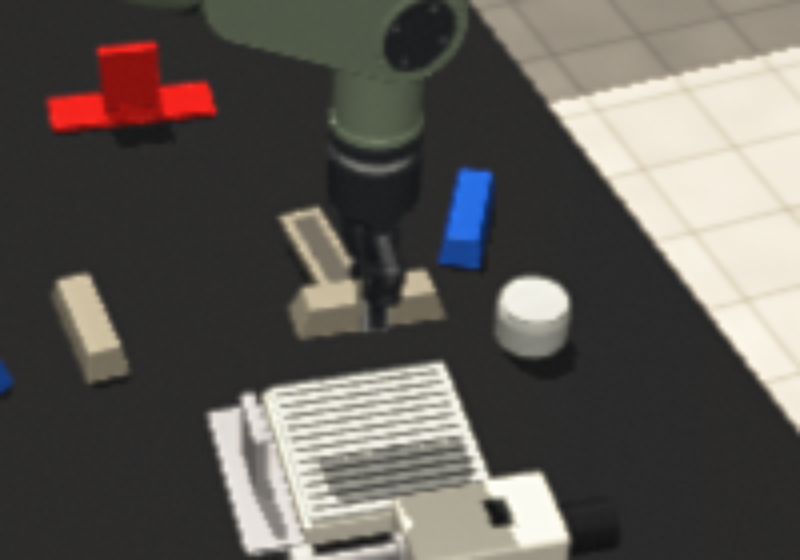

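Request:
arm_command([
  {"linear":[-0.006,0,0.12],"turn":[0,0,0],"fingers":0.8},
  {"linear":[-0.006,0,0.25],"turn":[0,0,0],"fingers":0.8},
  {"linear":[-0.006,0,0.36],"turn":[0,0,0],"fingers":0.8},
  {"linear":[-0.006,0,0.42],"turn":[0,0,0],"fingers":0.8},
  {"linear":[-0.006,0,0.435],"turn":[0,0,0],"fingers":0.8},
  {"linear":[-0.006,0,0.442],"turn":[0,0,0],"fingers":0.8},
  {"linear":[-0.006,0,0.442],"turn":[0,0,0],"fingers":0.8},
  {"linear":[-0.006,0,0.442],"turn":[0,0,0],"fingers":0.8},
])

```text
clock: 18.47
tcp_pos: [0.5813, 0.0717, 0.0597]
tool_rot: [0.068, 0.998, 0.0, 0.002]
contact_force: [0.4, -0.4, -2.2]
finger_gap: 0.0397
grip_force: 62.0
```

Request:
arm_command([
  {"linear":[0.005,0,0.006],"turn":[0,0,0],"fingers":0.8},
  {"linear":[0.005,0,0.01],"turn":[0,0,0],"fingers":0.8},
  {"linear":[0.005,0,0.01],"turn":[0,0,0],"fingers":0.8},
  {"linear":[0.005,0,0.01],"turn":[0,0,0],"fingers":0.8},
])

```text
clock: 18.8
tcp_pos: [0.5796, 0.0717, 0.0573]
tool_rot: [0.069, 0.998, 0.0, 0.001]
contact_force: [-1.3, -0.2, 6.5]
finger_gap: 0.0395
grip_force: 62.9
```

Request:
arm_command([
  {"linear":[0,0,0],"turn":[0,0,0],"fingers":0.5},
  {"linear":[0,0,0],"turn":[0,0,0],"fingers":0.4},
  {"linear":[0,0,0],"turn":[0,0,0],"fingers":0.35},
  {"linear":[0,0,0],"turn":[0,0,0],"fingers":0.35},
  {"linear":[0,0,-0.15],"turn":[0,0,0],"fingers":0.35},
  {"linear":[0,0,-0.3],"turn":[0,0,0],"fingers":0.35},
  {"linear":[0,0,-0.4],"turn":[0,0,0],"fingers":0.35},
  {"linear":[0,0,-0.4],"turn":[0,0,0],"fingers":0.35},
  {"linear":[0,0,-0.4],"turn":[0,0,0],"fingers":0.35},
  {"linear":[0,0,-0.4],"turn":[0,0,0],"fingers":0.35},
])

```text
clock: 19.63
tcp_pos: [0.5782, 0.0715, 0.155]
tool_rot: [0.068, 0.998, -0.0, -0.001]
contact_force: [-1.3, 0.1, -0.2]
finger_gap: 0.0554
grip_force: 0.0
```

```bash
python3 - <<'E' 2>/dev/null
from h import *
plan([(500,-269.5,160,81.8,0.2,3)])
E
```

```text
at [578.2  71.5 155. ] psi 172.2 gap 55.4 q [ 0.1   0.41  1.69  0.    1.04 -1.33] t 19.6
L[0.089, -1.0, -0.014] T[-0.0, -0.0, 0.36] f0.2 x10
L[-0.342, -0.199, -0.006] T[-0.001, -0.0, 0.142] f0.2 x7
```

Request:
arm_command([
  {"linear":[0.089,-1,-0.014],"turn":[0,0,0.36],"fingers":0.2},
  {"linear":[0.089,-1,-0.014],"turn":[0,0,0.36],"fingers":0.2},
  {"linear":[0.089,-1,-0.014],"turn":[0,0,0.36],"fingers":0.2},
  {"linear":[0.089,-1,-0.014],"turn":[0,0,0.36],"fingers":0.2},
  {"linear":[0.089,-1,-0.014],"turn":[0,0,0.36],"fingers":0.2},
  {"linear":[0.089,-1,-0.014],"turn":[0,0,0.36],"fingers":0.2},
  {"linear":[0.089,-1,-0.014],"turn":[0,0,0.36],"fingers":0.2},
  {"linear":[0.089,-1,-0.014],"turn":[0,0,0.36],"fingers":0.2},
  {"linear":[0.089,-1,-0.014],"turn":[0,0,0.36],"fingers":0.2},
  {"linear":[0.089,-1,-0.014],"turn":[0,0,0.36],"fingers":0.2},
])

```text
clock: 20.47
tcp_pos: [0.5216, -0.1732, 0.1573]
tool_rot: [0.594, 0.805, -0.001, -0.002]
contact_force: [0.1, 0.5, -0.1]
finger_gap: 0.0682
grip_force: 0.0
```

Request:
arm_command([
  {"linear":[-0.342,-0.199,0],"turn":[0,0,0.142],"fingers":0.2},
  {"linear":[-0.342,-0.199,0],"turn":[0,0,0.142],"fingers":0.2},
  {"linear":[-0.342,-0.199,0],"turn":[0,0,0.142],"fingers":0.2},
  {"linear":[-0.342,-0.199,0],"turn":[0,0,0.142],"fingers":0.2},
  {"linear":[-0.342,-0.199,0.15],"turn":[0,0,0.142],"fingers":0.2},
  {"linear":[-0.342,-0.199,0.3],"turn":[0,0,0.142],"fingers":0.2},
  {"linear":[-0.342,-0.199,0.4],"turn":[0,0,0.142],"fingers":0.2},
  {"linear":[-0.342,-0.199,0.48],"turn":[0,0,0.142],"fingers":0.2},
  {"linear":[-0.342,-0.199,0.48],"turn":[0,0,0.142],"fingers":0.2},
  {"linear":[-0.342,-0.199,0.48],"turn":[0,0,0.142],"fingers":0.2},
  {"linear":[-0.342,-0.199,0.48],"turn":[0,0,0.142],"fingers":0.2},
])

```text
clock: 21.38
tcp_pos: [0.5013, -0.2696, 0.0398]
tool_rot: [0.755, 0.655, 0.0, 0.0]
contact_force: [0.5, 1.2, 0.9]
finger_gap: 0.0682
grip_force: 0.0
```

```bash
cat >> h.py <<'E'
def ingots(W,p,c=C):
    """ingot on plate / bar in dryer frame"""
    t=np.radians(PHI); M=np.array([[np.cos(t),-np.sin(t)],[np.sin(t),np.cos(t)]])
    X=(W[...,:2]*1000-np.array([574.3,32.7]))@M
    for z in (58,86,114):
        k=(abs(W[...,2]*1000-z)<4)&(abs(X).max(-1)<90)
        n,l,s,_=cv2.connectedComponentsWithStats(k.astype(np.uint8))
        for i in range(1,n):
            if s[i,4]>60:
                ce,y,sz=pose(X[l==i]/1000); print("layer top",z,"c",np.round(ce,1),"yaw",round(y,1),"size",np.round(sz,1))
    for ce,y,sz,n in tab(W,(465,48)):
        print("bar",np.round((ce-[574.3,32.7])@M,1),round(y-82.2,1))
E
python3 - <<'E' 2>/dev/null
from h import *
p,d=avg(2); W=cloud("top",d); ingots(W,p)
plan([(500,-269.5,27.5,81.8,0.2,3)])
E
```

```text
layer top 58 c [-1.  39.9] yaw -0.2 size [ 32.7 110.4]
bar [-109.2   -0.4] -0.1
at [ 501.7 -269.9   40.7] psi 81.9 gap 68.3 q [-0.51  0.53  1.85  0.    0.76 -0.37] t 21.5
L[0.001, -0.007, 0.053] T[0.001, 0.0, 0.0] f0.2 x4
```

Request:
arm_command([
  {"linear":[0.001,-0.007,0.053],"turn":[0,0,0],"fingers":0.2},
  {"linear":[0.001,-0.007,0.053],"turn":[0,0,0],"fingers":0.3},
  {"linear":[0.001,-0.007,0.053],"turn":[0,0,0],"fingers":0.4},
  {"linear":[0.001,-0.007,0.053],"turn":[0,0,0],"fingers":0.5},
  {"linear":[0.001,-0.007,0.053],"turn":[0,0,0],"fingers":0.6},
  {"linear":[0.001,-0.007,0.053],"turn":[0,0,0],"fingers":0.8},
  {"linear":[0.001,-0.007,0.053],"turn":[0,0,0],"fingers":0.8},
  {"linear":[0.001,-0.007,0.053],"turn":[0,0,0],"fingers":0.8},
  {"linear":[0.001,-0.007,0.053],"turn":[0,0,0],"fingers":0.8},
])

```text
clock: 22.23
tcp_pos: [0.5, -0.2694, 0.0276]
tool_rot: [0.756, 0.655, 0.001, 0.001]
contact_force: [-0.7, 1.4, 6.2]
finger_gap: 0.0395
grip_force: 60.4
```

```bash
python3 - <<'E' 2>/dev/null
from h import *
place(0,-40,172.2,30,170,(500,-269.5))
E
```

```text
F [-0.7  1.4  6.2] grip 60.4
offset along tool x -0.1
at [ 500.  -269.4   27.6] psi 81.8 gap 39.5 q [-0.51  0.54  1.86  0.    0.73 -0.37] t 22.2
L[-0.0, 0.002, -0.569] T[0.001, 0.0, 0.0] f0.8 x4
L[0.833, 0.095, -0.001] T[-0.0, 0.0, -0.389] f0.8 x10
L[0.057, 0.238, -0.0] T[-0.0, -0.0, -0.113] f0.8 x6
L[-0.0, 0.0, 0.437] T[-0.0, -0.0, -0.0] f0.8 x6
```

Request:
arm_command([
  {"linear":[0,0.002,-0.15],"turn":[0,0,0],"fingers":0.8},
  {"linear":[0,0.002,-0.3],"turn":[0,0,0],"fingers":0.8},
  {"linear":[0,0.002,-0.45],"turn":[0,0,0],"fingers":0.8},
  {"linear":[0,0.002,-0.569],"turn":[0,0,0],"fingers":0.8},
  {"linear":[0,0.002,-0.569],"turn":[0,0,0],"fingers":0.8},
])

```text
clock: 22.65
tcp_pos: [0.5026, -0.2709, 0.1753]
tool_rot: [0.756, 0.655, 0.002, 0.006]
contact_force: [1.1, -0.4, -2.8]
finger_gap: 0.0396
grip_force: 62.5
```

Request:
arm_command([
  {"linear":[0.833,0.095,0],"turn":[0,0,-0.389],"fingers":0.8},
  {"linear":[0.833,0.095,0],"turn":[0,0,-0.389],"fingers":0.8},
  {"linear":[0.833,0.095,0],"turn":[0,0,-0.389],"fingers":0.8},
  {"linear":[0.833,0.095,0],"turn":[0,0,-0.389],"fingers":0.8},
  {"linear":[0.833,0.095,0],"turn":[0,0,-0.389],"fingers":0.8},
  {"linear":[0.833,0.095,0],"turn":[0,0,-0.389],"fingers":0.8},
  {"linear":[0.833,0.095,0],"turn":[0,0,-0.389],"fingers":0.8},
  {"linear":[0.833,0.095,0],"turn":[0,0,-0.389],"fingers":0.8},
  {"linear":[0.833,0.095,0],"turn":[0,0,-0.389],"fingers":0.8},
  {"linear":[0.833,0.095,0],"turn":[0,0,-0.389],"fingers":0.8},
])

```text
clock: 23.48
tcp_pos: [0.552, -0.066, 0.1671]
tool_rot: [0.24, 0.971, -0.0, -0.001]
contact_force: [-0.2, 0.4, -2.2]
finger_gap: 0.0395
grip_force: 62.5
```

Request:
arm_command([
  {"linear":[0.057,0.238,0],"turn":[0,0,-0.113],"fingers":0.8},
  {"linear":[0.057,0.238,0],"turn":[0,0,-0.113],"fingers":0.8},
  {"linear":[0.057,0.238,0],"turn":[0,0,-0.113],"fingers":0.8},
  {"linear":[0.057,0.238,0],"turn":[0,0,-0.113],"fingers":0.8},
  {"linear":[0.057,0.238,0.12],"turn":[0,0,-0.113],"fingers":0.8},
  {"linear":[0.057,0.238,0.25],"turn":[0,0,-0.113],"fingers":0.8},
  {"linear":[0.057,0.238,0.35],"turn":[0,0,-0.113],"fingers":0.8},
  {"linear":[0.057,0.238,0.41],"turn":[0,0,-0.113],"fingers":0.8},
  {"linear":[0.057,0.238,0.41],"turn":[0,0,-0.113],"fingers":0.8},
  {"linear":[0.057,0.238,0.41],"turn":[0,0,-0.113],"fingers":0.8},
  {"linear":[0.057,0.238,0.41],"turn":[0,0,-0.113],"fingers":0.8},
])

```text
clock: 24.4
tcp_pos: [0.569, -0.0076, 0.0667]
tool_rot: [0.069, 0.998, 0.0, 0.001]
contact_force: [1.0, -0.3, -2.4]
finger_gap: 0.0397
grip_force: 62.6
```

```bash
python3 - <<'E' 2>/dev/null
from h import *
t=dry(0,-40,C); print(t)
plan([(*t,57.4,172.2,.8,2)])
E
```

```text
[568.9713771   -7.42991362]
at [569.   -7.6  66.7] psi 172.1 gap 39.7 q [-0.03  0.49  1.83  0.    0.82 -1.47] t 24.4
L[0.0, 0.001, 0.037] T[0.0, 0.001, -0.001] f0.8 x3
```

Request:
arm_command([
  {"linear":[0,0.001,0.02],"turn":[0,0,0],"fingers":0.8},
  {"linear":[0,0.001,0.038],"turn":[0,0,0],"fingers":0.8},
  {"linear":[0,0.001,0.038],"turn":[0,0,0],"fingers":0.8},
  {"linear":[0,0.001,0.038],"turn":[0,0,0],"fingers":0.8},
])

```text
clock: 24.73
tcp_pos: [0.5694, -0.0071, 0.0577]
tool_rot: [0.069, 0.998, 0.0, 0.002]
contact_force: [0.3, -0.5, 4.2]
finger_gap: 0.0396
grip_force: 63.3
```

Request:
arm_command([
  {"linear":[0,0,0],"turn":[0,0,0],"fingers":0.5},
  {"linear":[0,0,0],"turn":[0,0,0],"fingers":0.4},
  {"linear":[0,0,0],"turn":[0,0,0],"fingers":0.37},
  {"linear":[0,0,0],"turn":[0,0,0],"fingers":0.37},
  {"linear":[0,0,-0.15],"turn":[0,0,0],"fingers":0.37},
  {"linear":[0,0,-0.3],"turn":[0,0,0],"fingers":0.37},
  {"linear":[0,0,-0.4],"turn":[0,0,0],"fingers":0.37},
  {"linear":[0,0,-0.4],"turn":[0,0,0],"fingers":0.37},
  {"linear":[0,0,-0.4],"turn":[0,0,0],"fingers":0.37},
  {"linear":[0,0,-0.4],"turn":[0,0,0],"fingers":0.37},
])

```text
clock: 25.57
tcp_pos: [0.5676, -0.0069, 0.1555]
tool_rot: [0.068, 0.998, 0.0, -0.001]
contact_force: [-0.9, -0.8, -0.3]
finger_gap: 0.0538
grip_force: 0.0
```

```bash
python3 - <<'E' 2>/dev/null
from h import *
plan([(625.1,-292,160,97.4,0.2,3)])
E
```

```text
at [567.6  -6.9 155.5] psi 172.2 gap 53.8 q [-0.03  0.39  1.73  0.    1.02 -1.47] t 25.6
L[-0.349, -1.0, -0.017] T[-0.0, -0.0, 0.378] f0.2 x10
L[-0.104, -0.005, -0.001] T[-0.0, -0.0, 0.037] f0.2 x4
```

Request:
arm_command([
  {"linear":[-0.349,-1,-0.017],"turn":[0,0,0.378],"fingers":0.2},
  {"linear":[-0.349,-1,-0.017],"turn":[0,0,0.378],"fingers":0.2},
  {"linear":[-0.349,-1,-0.017],"turn":[0,0,0.378],"fingers":0.2},
  {"linear":[-0.349,-1,-0.017],"turn":[0,0,0.378],"fingers":0.2},
  {"linear":[-0.349,-1,-0.017],"turn":[0,0,0.378],"fingers":0.2},
  {"linear":[-0.349,-1,-0.017],"turn":[0,0,0.378],"fingers":0.2},
  {"linear":[-0.349,-1,-0.017],"turn":[0,0,0.378],"fingers":0.2},
  {"linear":[-0.349,-1,-0.017],"turn":[0,0,0.378],"fingers":0.2},
  {"linear":[-0.349,-1,-0.017],"turn":[0,0,0.378],"fingers":0.2},
  {"linear":[-0.349,-1,-0.017],"turn":[0,0,0.378],"fingers":0.2},
])

```text
clock: 26.4
tcp_pos: [0.6196, -0.2668, 0.1576]
tool_rot: [0.617, 0.787, -0.0, -0.002]
contact_force: [0.1, 0.7, -0.6]
finger_gap: 0.0682
grip_force: 0.0
```

Request:
arm_command([
  {"linear":[-0.104,-0.005,0],"turn":[0,0,0.037],"fingers":0.2},
  {"linear":[-0.104,-0.005,0],"turn":[0,0,0.037],"fingers":0.2},
  {"linear":[-0.104,-0.005,0.15],"turn":[0,0,0.037],"fingers":0.2},
  {"linear":[-0.104,-0.005,0.3],"turn":[0,0,0.037],"fingers":0.2},
  {"linear":[-0.104,-0.005,0.42],"turn":[0,0,0.037],"fingers":0.2},
  {"linear":[-0.104,-0.005,0.48],"turn":[0,0,0.037],"fingers":0.2},
  {"linear":[-0.104,-0.005,0.48],"turn":[0,0,0.037],"fingers":0.2},
  {"linear":[-0.104,-0.005,0.48],"turn":[0,0,0.037],"fingers":0.2},
  {"linear":[-0.104,-0.005,0.48],"turn":[0,0,0.037],"fingers":0.2},
])

```text
clock: 27.15
tcp_pos: [0.6263, -0.2922, 0.0411]
tool_rot: [0.659, 0.752, 0.0, 0.0]
contact_force: [1.3, -1.0, 0.8]
finger_gap: 0.068
grip_force: 0.0
```

```bash
python3 - <<'E' 2>/dev/null
from h import *
p,d=avg(2); W=cloud("top",d); ingots(W,p)
plan([(625.1,-292,28,97.4,0.2,3)])
E
```

```text
layer top 58 c [-1.5 39.7] yaw 0.2 size [ 32.8 112.1]
layer top 58 c [  0.6 -39.3] yaw 0.2 size [ 32.7 110.9]
bar [-109.2    0.2] 0.3
at [ 626.8 -292.4   42.2] psi 97.5 gap 68.2 q [-0.45  0.67  1.53  0.    0.93 -0.58] t 27.2
L[0.003, -0.007, 0.057] T[0.001, 0.001, 0.0] f0.2 x4
```

Request:
arm_command([
  {"linear":[0.002,-0.007,0.057],"turn":[0,0,0],"fingers":0.2},
  {"linear":[0.002,-0.007,0.057],"turn":[0,0,0],"fingers":0.3},
  {"linear":[0.002,-0.007,0.057],"turn":[0,0,0],"fingers":0.4},
  {"linear":[0.002,-0.007,0.057],"turn":[0,0,0],"fingers":0.5},
  {"linear":[0.002,-0.007,0.057],"turn":[0,0,0],"fingers":0.6},
  {"linear":[0.002,-0.007,0.057],"turn":[0,0,0],"fingers":0.8},
  {"linear":[0.002,-0.007,0.057],"turn":[0,0,0],"fingers":0.8},
  {"linear":[0.002,-0.007,0.057],"turn":[0,0,0],"fingers":0.8},
  {"linear":[0.002,-0.007,0.057],"turn":[0,0,0],"fingers":0.8},
])

```text
clock: 28.0
tcp_pos: [0.6248, -0.2921, 0.0277]
tool_rot: [0.66, 0.752, 0.0, 0.001]
contact_force: [-0.1, 0.2, 7.2]
finger_gap: 0.0408
grip_force: 61.4
```

```bash
python3 - <<'E' 2>/dev/null
from h import *
place(40,0,82.2,58,180,(625.1,-292))
E
```

```text
F [-0.1  0.2  7.2] grip 61.4
offset along tool x 0.0
at [ 624.8 -292.1   27.7] psi 97.5 gap 40.8 q [-0.45  0.69  1.55  0.    0.91 -0.58] t 28.0
L[-0.001, 0.001, -0.609] T[0.001, 0.0, -0.0] f0.8 x4
L[1.0, 0.097, -0.001] T[-0.0, 0.0, 0.067] f0.8 x7
L[0.27, -0.031, -0.001] T[-0.0, 0.0, 0.018] f0.8 x5
L[0.0, 0.0, 0.365] T[-0.0, 0.0, -0.0] f0.8 x6
```

Request:
arm_command([
  {"linear":[0,0.001,-0.15],"turn":[0,0,0],"fingers":0.8},
  {"linear":[0,0.001,-0.3],"turn":[0,0,0],"fingers":0.8},
  {"linear":[0,0.001,-0.45],"turn":[0,0,0],"fingers":0.8},
  {"linear":[0,0.001,-0.609],"turn":[0,0,0],"fingers":0.8},
  {"linear":[0,0.001,-0.609],"turn":[0,0,0],"fingers":0.8},
])

```text
clock: 28.42
tcp_pos: [0.6278, -0.2935, 0.1878]
tool_rot: [0.66, 0.752, 0.002, 0.008]
contact_force: [1.7, -0.5, -0.1]
finger_gap: 0.041
grip_force: 61.9
```

Request:
arm_command([
  {"linear":[1,0.097,0],"turn":[0,0,0.067],"fingers":0.8},
  {"linear":[1,0.097,0],"turn":[0,0,0.067],"fingers":0.8},
  {"linear":[1,0.097,0],"turn":[0,0,0.067],"fingers":0.8},
  {"linear":[1,0.097,0],"turn":[0,0,0.067],"fingers":0.8},
  {"linear":[1,0.097,0],"turn":[0,0,0.067],"fingers":0.8},
  {"linear":[1,0.097,0],"turn":[0,0,0.067],"fingers":0.8},
  {"linear":[1,0.097,0],"turn":[0,0,0.067],"fingers":0.8},
])

```text
clock: 29.0
tcp_pos: [0.6147, -0.0336, 0.1779]
tool_rot: [0.733, 0.68, 0.001, -0.002]
contact_force: [0.3, -0.2, -3.2]
finger_gap: 0.0406
grip_force: 61.9
```

Request:
arm_command([
  {"linear":[0.27,-0.031,0],"turn":[0,0,0.018],"fingers":0.8},
  {"linear":[0.27,-0.031,0],"turn":[0,0,0.018],"fingers":0.8},
  {"linear":[0.27,-0.031,0],"turn":[0,0,0.018],"fingers":0.8},
  {"linear":[0.27,-0.031,0],"turn":[0,0,0.018],"fingers":0.8},
  {"linear":[0.27,-0.031,0.1],"turn":[0,0,0.018],"fingers":0.8},
  {"linear":[0.27,-0.031,0.2],"turn":[0,0,0.018],"fingers":0.8},
  {"linear":[0.27,-0.031,0.3],"turn":[0,0,0.018],"fingers":0.8},
  {"linear":[0.27,-0.031,0.34],"turn":[0,0,0.018],"fingers":0.8},
  {"linear":[0.27,-0.031,0.34],"turn":[0,0,0.018],"fingers":0.8},
  {"linear":[0.27,-0.031,0.34],"turn":[0,0,0.018],"fingers":0.8},
  {"linear":[0.27,-0.031,0.34],"turn":[0,0,0.018],"fingers":0.8},
])

```text
clock: 29.92
tcp_pos: [0.6148, 0.0267, 0.095]
tool_rot: [0.754, 0.657, 0.001, 0.001]
contact_force: [0.2, -0.4, -1.4]
finger_gap: 0.0407
grip_force: 61.8
```

```bash
python3 - <<'E' 2>/dev/null
from h import *
t=dry(40,0,C); print(t)
plan([(*t,85.4,82.2,.8,2)])
E
```

```text
[614.02991362  26.7713771 ]
at [614.8  26.7  95. ] psi 82.1 gap 40.7 q [ 0.02  0.52  1.68 -0.    0.94  0.16] t 29.9
L[0.0, -0.003, 0.038] T[0.001, -0.0, -0.0] f0.8 x3
```

Request:
arm_command([
  {"linear":[0,-0.003,0.02],"turn":[0,0,0],"fingers":0.8},
  {"linear":[0,-0.003,0.038],"turn":[0,0,0],"fingers":0.8},
  {"linear":[0,-0.003,0.038],"turn":[0,0,0],"fingers":0.8},
  {"linear":[0,-0.003,0.038],"turn":[0,0,0],"fingers":0.8},
])

```text
clock: 30.25
tcp_pos: [0.6138, 0.0272, 0.0857]
tool_rot: [0.754, 0.657, 0.001, 0.001]
contact_force: [-0.4, -0.5, 4.3]
finger_gap: 0.0406
grip_force: 62.6
```

Request:
arm_command([
  {"linear":[0,0,0],"turn":[0,0,0],"fingers":0.48},
  {"linear":[0,0,0],"turn":[0,0,0],"fingers":0.4},
  {"linear":[0,0,0],"turn":[0,0,0],"fingers":0.33},
  {"linear":[0,0,0],"turn":[0,0,0],"fingers":0.33},
  {"linear":[0,0,-0.12],"turn":[0,0,0],"fingers":0.33},
  {"linear":[0,0,-0.25],"turn":[0,0,0],"fingers":0.33},
  {"linear":[0,0,-0.35],"turn":[0,0,0],"fingers":0.33},
  {"linear":[0,0,-0.35],"turn":[0,0,0],"fingers":0.33},
  {"linear":[0,0,-0.35],"turn":[0,0,0],"fingers":0.33},
  {"linear":[0,0,-0.35],"turn":[0,0,0],"fingers":0.33},
])

```text
clock: 31.08
tcp_pos: [0.6121, 0.0273, 0.1708]
tool_rot: [0.754, 0.657, -0.001, -0.001]
contact_force: [-0.4, -0.4, -0.4]
finger_gap: 0.0572
grip_force: 0.0
```

```bash
python3 - <<'E' 2>/dev/null
from h import *
plan([(622.1,284,160,89.9,0.2,3)])
E
```

```text
at [612.1  27.3 170.8] psi 82.2 gap 57.2 q [0.03 0.44 1.6  0.   1.1  0.16] t 31.1
L[1.0, -0.098, 0.042] T[-0.0, 0.0, -0.042] f0.2 x7
L[0.023, 0.0, 0.001] T[-0.0, -0.0, -0.001] f0.2 x4
```

Request:
arm_command([
  {"linear":[1,-0.098,0.042],"turn":[0,0,-0.042],"fingers":0.2},
  {"linear":[1,-0.098,0.042],"turn":[0,0,-0.042],"fingers":0.2},
  {"linear":[1,-0.098,0.042],"turn":[0,0,-0.042],"fingers":0.2},
  {"linear":[1,-0.098,0.042],"turn":[0,0,-0.042],"fingers":0.2},
  {"linear":[1,-0.098,0.042],"turn":[0,0,-0.042],"fingers":0.2},
  {"linear":[1,-0.098,0.042],"turn":[0,0,-0.042],"fingers":0.2},
  {"linear":[1,-0.098,0.042],"turn":[0,0,-0.042],"fingers":0.2},
])

```text
clock: 31.67
tcp_pos: [0.6212, 0.2853, 0.1581]
tool_rot: [0.707, 0.707, -0.0, -0.002]
contact_force: [-0.4, -0.4, -0.0]
finger_gap: 0.0678
grip_force: 0.0
```

Request:
arm_command([
  {"linear":[0.023,0,0.1],"turn":[0,0,-0.001],"fingers":0.2},
  {"linear":[0.023,0,0.25],"turn":[0,0,-0.001],"fingers":0.2},
  {"linear":[0.023,0,0.4],"turn":[0,0,-0.001],"fingers":0.2},
  {"linear":[0.023,0,0.48],"turn":[0,0,-0.001],"fingers":0.2},
  {"linear":[0.023,0,0.48],"turn":[0,0,-0.001],"fingers":0.2},
  {"linear":[0.023,0,0.48],"turn":[0,0,-0.001],"fingers":0.2},
  {"linear":[0.023,0,0.48],"turn":[0,0,-0.001],"fingers":0.2},
])

```text
clock: 32.25
tcp_pos: [0.6234, 0.2842, 0.0418]
tool_rot: [0.708, 0.706, 0.001, 0.0]
contact_force: [1.6, 0.5, -0.4]
finger_gap: 0.0682
grip_force: 0.0
```

```bash
python3 - <<'E' 2>/dev/null
from h import *
p,d=avg(2); W=cloud("top",d); ingots(W,p)
plan([(622.1,284,28,89.9,0.2,3)])
E
```

```text
layer top 58 c [-15.7  39.8] yaw -0.4 size [33.2 81.9]
layer top 58 c [-15.2 -39.5] yaw 0.1 size [32.5 79.4]
layer top 86 c [39.4 -0.1] yaw 89.8 size [ 41.2 128.5]
bar [-1.093e+02 -1.000e-01] -0.7
at [623.9 284.4  43.2] psi 89.9 gap 67.9 q [0.41 0.67 1.55 0.   0.93 0.41] t 32.4
L[-0.002, -0.008, 0.061] T[0.001, -0.001, -0.0] f0.2 x4
```

Request:
arm_command([
  {"linear":[-0.002,-0.008,0.06],"turn":[0,0,0],"fingers":0.2},
  {"linear":[-0.002,-0.008,0.06],"turn":[0,0,0],"fingers":0.3},
  {"linear":[-0.002,-0.008,0.06],"turn":[0,0,0],"fingers":0.4},
  {"linear":[-0.002,-0.008,0.06],"turn":[0,0,0],"fingers":0.5},
  {"linear":[-0.002,-0.008,0.06],"turn":[0,0,0],"fingers":0.6},
  {"linear":[-0.002,-0.008,0.06],"turn":[0,0,0],"fingers":0.8},
  {"linear":[-0.002,-0.008,0.06],"turn":[0,0,0],"fingers":0.8},
  {"linear":[-0.002,-0.008,0.06],"turn":[0,0,0],"fingers":0.8},
  {"linear":[-0.002,-0.008,0.06],"turn":[0,0,0],"fingers":0.8},
])

```text
clock: 33.1
tcp_pos: [0.6218, 0.2839, 0.0279]
tool_rot: [0.708, 0.706, 0.001, 0.001]
contact_force: [0.0, -1.1, 6.1]
finger_gap: 0.0407
grip_force: 61.4
```

```bash
python3 - <<'E' 2>/dev/null
from h import *
place(-40,0,82.2,58,180,(622.1,284))
E
```

```text
F [ 0.  -1.1  6.1] grip 61.4
offset along tool x 0.1
at [621.8 283.9  27.9] psi 89.9 gap 40.7 q [ 0.41  0.68  1.56 -0.    0.9   0.41] t 33.1
L[0.001, 0.002, -0.609] T[0.001, -0.0, -0.0] f0.8 x4
L[-0.986, -0.346, -0.001] T[-0.0, -0.0, 0.043] f0.8 x10
L[-0.001, -0.0, 0.365] T[-0.0, -0.0, -0.0] f0.8 x6
```

Request:
arm_command([
  {"linear":[0,0.001,-0.15],"turn":[0,0,0],"fingers":0.8},
  {"linear":[0,0.001,-0.3],"turn":[0,0,0],"fingers":0.8},
  {"linear":[0,0.001,-0.45],"turn":[0,0,0],"fingers":0.8},
  {"linear":[0,0.001,-0.609],"turn":[0,0,0],"fingers":0.8},
  {"linear":[0,0.001,-0.609],"turn":[0,0,0],"fingers":0.8},
])

```text
clock: 33.52
tcp_pos: [0.6245, 0.2852, 0.1876]
tool_rot: [0.708, 0.706, 0.008, 0.003]
contact_force: [1.9, 1.1, -1.2]
finger_gap: 0.0409
grip_force: 62.1
```

Request:
arm_command([
  {"linear":[-0.986,-0.346,0],"turn":[0,0,0.043],"fingers":0.8},
  {"linear":[-0.986,-0.346,0],"turn":[0,0,0.043],"fingers":0.8},
  {"linear":[-0.986,-0.346,0],"turn":[0,0,0.043],"fingers":0.8},
  {"linear":[-0.986,-0.346,0],"turn":[0,0,0.043],"fingers":0.8},
  {"linear":[-0.986,-0.346,0],"turn":[0,0,0.043],"fingers":0.8},
  {"linear":[-0.986,-0.346,0],"turn":[0,0,0.043],"fingers":0.8},
  {"linear":[-0.986,-0.346,0],"turn":[0,0,0.043],"fingers":0.8},
  {"linear":[-0.986,-0.346,0],"turn":[0,0,0.043],"fingers":0.8},
  {"linear":[-0.986,-0.346,0],"turn":[0,0,0.043],"fingers":0.8},
  {"linear":[-0.986,-0.346,0],"turn":[0,0,0.043],"fingers":0.8},
])

```text
clock: 34.35
tcp_pos: [0.5344, 0.0381, 0.1781]
tool_rot: [0.754, 0.657, 0.0, -0.0]
contact_force: [0.1, -0.0, -2.5]
finger_gap: 0.0407
grip_force: 62.0
```

Request:
arm_command([
  {"linear":[0,0,0.1],"turn":[0,0,0],"fingers":0.8},
  {"linear":[0,0,0.2],"turn":[0,0,0],"fingers":0.8},
  {"linear":[0,0,0.3],"turn":[0,0,0],"fingers":0.8},
  {"linear":[0,0,0.34],"turn":[0,0,0],"fingers":0.8},
  {"linear":[0,0,0.34],"turn":[0,0,0],"fingers":0.8},
  {"linear":[0,0,0.34],"turn":[0,0,0],"fingers":0.8},
  {"linear":[0,0,0.34],"turn":[0,0,0],"fingers":0.8},
])

```text
clock: 34.93
tcp_pos: [0.5353, 0.0378, 0.0945]
tool_rot: [0.754, 0.657, 0.001, 0.001]
contact_force: [0.3, -0.5, -1.8]
finger_gap: 0.0406
grip_force: 62.0
```

```bash
python3 - <<'E' 2>/dev/null
from h import *
t=dry(-40,0,C); print(t)
plan([(*t,85.5,82.2,.8,2)])
E
```

```text
[534.77008638  37.6286229 ]
at [535.3  37.8  94.5] psi 82.2 gap 40.6 q [0.05 0.42 1.88 0.   0.85 0.18] t 34.9
L[-0.001, -0.002, 0.036] T[0.001, -0.0, 0.0] f0.8 x3
```

Request:
arm_command([
  {"linear":[0,-0.002,0.02],"turn":[0,0,0],"fingers":0.8},
  {"linear":[0,-0.002,0.037],"turn":[0,0,0],"fingers":0.8},
  {"linear":[0,-0.002,0.037],"turn":[0,0,0],"fingers":0.8},
  {"linear":[0,-0.002,0.037],"turn":[0,0,0],"fingers":0.8},
])

```text
clock: 35.27
tcp_pos: [0.5345, 0.0375, 0.0858]
tool_rot: [0.754, 0.657, 0.002, 0.001]
contact_force: [-1.5, 0.2, 5.1]
finger_gap: 0.0405
grip_force: 62.9
```

Request:
arm_command([
  {"linear":[0,0,0],"turn":[0,0,0],"fingers":0.48},
  {"linear":[0,0,0],"turn":[0,0,0],"fingers":0.4},
  {"linear":[0,0,0],"turn":[0,0,0],"fingers":0.36},
  {"linear":[0,0,0],"turn":[0,0,0],"fingers":0.36},
  {"linear":[0,0,-0.12],"turn":[0,0,0],"fingers":0.36},
  {"linear":[0,0,-0.25],"turn":[0,0,0],"fingers":0.36},
  {"linear":[0,0,-0.35],"turn":[0,0,0],"fingers":0.36},
  {"linear":[0,0,-0.35],"turn":[0,0,0],"fingers":0.36},
  {"linear":[0,0,-0.35],"turn":[0,0,0],"fingers":0.36},
  {"linear":[0,0,-0.35],"turn":[0,0,0],"fingers":0.36},
])

```text
clock: 36.1
tcp_pos: [0.5329, 0.0372, 0.1709]
tool_rot: [0.754, 0.657, -0.0, -0.0]
contact_force: [-0.2, -0.7, -0.2]
finger_gap: 0.0546
grip_force: 0.0
```

```bash
python3 - <<'E' 2>/dev/null
from h import *
plan([(386.2,277.6,160,89.4,0.2,3)])
E
```

```text
at [532.9  37.2 170.9] psi 82.2 gap 54.6 q [0.05 0.33 1.79 0.   1.03 0.19] t 36.1
L[0.872, -0.712, 0.044] T[-0.0, 0.0, -0.04] f0.2 x10
```

Request:
arm_command([
  {"linear":[0.872,-0.712,0.044],"turn":[0,0,-0.04],"fingers":0.2},
  {"linear":[0.872,-0.712,0.044],"turn":[0,0,-0.04],"fingers":0.2},
  {"linear":[0.872,-0.712,0.044],"turn":[0,0,-0.04],"fingers":0.2},
  {"linear":[0.872,-0.712,0.044],"turn":[0,0,-0.04],"fingers":0.2},
  {"linear":[0.872,-0.712,0.044],"turn":[0,0,-0.04],"fingers":0.2},
  {"linear":[0.872,-0.712,0.044],"turn":[0,0,-0.04],"fingers":0.2},
  {"linear":[0.872,-0.712,0.044],"turn":[0,0,-0.04],"fingers":0.2},
  {"linear":[0.872,-0.712,0.044],"turn":[0,0,-0.04],"fingers":0.2},
  {"linear":[0.872,-0.712,0.044],"turn":[0,0,-0.04],"fingers":0.2},
])

```text
clock: 36.85
tcp_pos: [0.3852, 0.2782, 0.159]
tool_rot: [0.71, 0.704, -0.002, -0.0]
contact_force: [0.1, -0.7, 0.9]
finger_gap: 0.0683
grip_force: 0.0
```

Request:
arm_command([
  {"linear":[0,0,0.1],"turn":[0,0,0],"fingers":0.2},
  {"linear":[0,0,0.25],"turn":[0,0,0],"fingers":0.2},
  {"linear":[0,0,0.4],"turn":[0,0,0],"fingers":0.2},
  {"linear":[0,0,0.48],"turn":[0,0,0],"fingers":0.2},
  {"linear":[0,0,0.48],"turn":[0,0,0],"fingers":0.2},
  {"linear":[0,0,0.48],"turn":[0,0,0],"fingers":0.2},
  {"linear":[0,0,0.48],"turn":[0,0,0],"fingers":0.2},
])

```text
clock: 37.43
tcp_pos: [0.388, 0.2774, 0.0413]
tool_rot: [0.711, 0.703, 0.001, 0.0]
contact_force: [-0.3, 0.3, -0.2]
finger_gap: 0.0682
grip_force: 0.0
```

```bash
python3 - <<'E' 2>/dev/null
from h import *
p,d=avg(2); W=cloud("top",d); ingots(W,p)
plan([(386.2,277.6,28,89.4,0.2,3)])
E
```

```text
layer top 58 c [ 5.1 39.6] yaw 6.9 size [33.3 39.7]
layer top 58 c [  5.5 -39.1] yaw 7.1 size [33.2 39.1]
layer top 86 c [39.6 -0.4] yaw 90.0 size [ 40.9 128.2]
layer top 86 c [-40.2   0.2] yaw -89.4 size [ 41.1 128.1]
bar [-109.1   -0.6] -0.5
at [388.2 277.9  42.1] psi 89.3 gap 68.9 q [ 0.6   0.42  2.06 -0.    0.65  0.61] t 37.5
L[-0.001, -0.008, 0.056] T[0.001, -0.001, -0.0] f0.2 x4
```

Request:
arm_command([
  {"linear":[-0.001,-0.008,0.057],"turn":[0,0,0],"fingers":0.2},
  {"linear":[-0.001,-0.008,0.057],"turn":[0,0,0],"fingers":0.3},
  {"linear":[-0.001,-0.008,0.057],"turn":[0,0,0],"fingers":0.4},
  {"linear":[-0.001,-0.008,0.057],"turn":[0,0,0],"fingers":0.5},
  {"linear":[-0.001,-0.008,0.057],"turn":[0,0,0],"fingers":0.6},
  {"linear":[-0.001,-0.008,0.057],"turn":[0,0,0],"fingers":0.8},
  {"linear":[-0.001,-0.008,0.057],"turn":[0,0,0],"fingers":0.8},
  {"linear":[-0.001,-0.008,0.057],"turn":[0,0,0],"fingers":0.8},
  {"linear":[-0.001,-0.008,0.057],"turn":[0,0,0],"fingers":0.8},
])

```text
clock: 38.28
tcp_pos: [0.3854, 0.2777, 0.0278]
tool_rot: [0.711, 0.703, 0.001, 0.0]
contact_force: [-1.8, -1.8, 6.0]
finger_gap: 0.0396
grip_force: 59.8
```

```bash
python3 - <<'E' 2>/dev/null
from h import *
place(0,40,172.2,86,200,(386.2,277.6))
E
```

```text
F [-1.8 -1.8  6. ] grip 59.8
offset along tool x -0.1
at [385.4 277.7  27.8] psi 89.4 gap 39.6 q [ 0.6   0.44  2.08 -0.    0.62  0.61] t 38.3
L[0.001, 0.001, -0.689] T[0.001, -0.0, -0.0] f0.8 x5
L[-0.679, 0.655, -0.002] T[-0.0, -0.001, -0.384] f0.8 x10
L[-0.171, -0.08, 0.001] T[-0.0, 0.0, -0.076] f0.8 x5
L[-0.0, 0.0, 0.332] T[-0.0, 0.0, -0.0] f0.8 x5
```

Request:
arm_command([
  {"linear":[0,0.001,-0.15],"turn":[0,0,0],"fingers":0.8},
  {"linear":[0,0.001,-0.3],"turn":[0,0,0],"fingers":0.8},
  {"linear":[0,0.001,-0.45],"turn":[0,0,0],"fingers":0.8},
  {"linear":[0,0.001,-0.6],"turn":[0,0,0],"fingers":0.8},
  {"linear":[0,0.001,-0.689],"turn":[0,0,0],"fingers":0.8},
  {"linear":[0,0.001,-0.689],"turn":[0,0,0],"fingers":0.8},
])

```text
clock: 38.78
tcp_pos: [0.3875, 0.2789, 0.2043]
tool_rot: [0.711, 0.703, 0.006, 0.001]
contact_force: [0.8, 0.3, -1.6]
finger_gap: 0.0397
grip_force: 62.5
```

Request:
arm_command([
  {"linear":[-0.679,0.655,0],"turn":[0,0,-0.384],"fingers":0.8},
  {"linear":[-0.679,0.655,0],"turn":[0,0,-0.384],"fingers":0.8},
  {"linear":[-0.679,0.655,0],"turn":[0,0,-0.384],"fingers":0.8},
  {"linear":[-0.679,0.655,0],"turn":[0,0,-0.384],"fingers":0.8},
  {"linear":[-0.679,0.655,0],"turn":[0,0,-0.384],"fingers":0.8},
  {"linear":[-0.679,0.655,0],"turn":[0,0,-0.384],"fingers":0.8},
  {"linear":[-0.679,0.655,0],"turn":[0,0,-0.384],"fingers":0.8},
  {"linear":[-0.679,0.655,0],"turn":[0,0,-0.384],"fingers":0.8},
  {"linear":[-0.679,0.655,0],"turn":[0,0,-0.384],"fingers":0.8},
  {"linear":[-0.679,0.655,0],"turn":[0,0,-0.384],"fingers":0.8},
])

```text
clock: 39.62
tcp_pos: [0.5463, 0.105, 0.1969]
tool_rot: [0.196, 0.981, -0.001, -0.002]
contact_force: [0.3, 0.0, -2.2]
finger_gap: 0.0393
grip_force: 62.5
```

Request:
arm_command([
  {"linear":[-0.171,-0.08,0],"turn":[0,0,-0.076],"fingers":0.8},
  {"linear":[-0.171,-0.08,0],"turn":[0,0,-0.076],"fingers":0.8},
  {"linear":[-0.171,-0.08,0],"turn":[0,0,-0.076],"fingers":0.8},
  {"linear":[-0.171,-0.08,0],"turn":[0,0,-0.076],"fingers":0.8},
  {"linear":[-0.171,-0.08,0.1],"turn":[0,0,-0.076],"fingers":0.8},
  {"linear":[-0.171,-0.08,0.2],"turn":[0,0,-0.076],"fingers":0.8},
  {"linear":[-0.171,-0.08,0.27],"turn":[0,0,-0.076],"fingers":0.8},
  {"linear":[-0.171,-0.08,0.3],"turn":[0,0,-0.076],"fingers":0.8},
  {"linear":[-0.171,-0.08,0.3],"turn":[0,0,-0.076],"fingers":0.8},
  {"linear":[-0.171,-0.08,0.3],"turn":[0,0,-0.076],"fingers":0.8},
  {"linear":[-0.171,-0.08,0.3],"turn":[0,0,-0.076],"fingers":0.8},
])

```text
clock: 40.53
tcp_pos: [0.5793, 0.0711, 0.1248]
tool_rot: [0.08, 0.997, 0.0, 0.001]
contact_force: [0.4, -0.1, -3.1]
finger_gap: 0.0393
grip_force: 62.5
```

```bash
python3 - <<'E' 2>/dev/null
from h import *
t=dry(0,40,C); print(t)
plan([(*t,113.5,172.2,.8,2)])
E
```

```text
[579.8286229   71.82991362]
at [579.3  71.1 124.8] psi 170.8 gap 39.3 q [ 0.1   0.44  1.73  0.    0.97 -1.31] t 40.5
L[-0.002, 0.003, 0.045] T[0.0, 0.001, -0.008] f0.8 x3
```

Request:
arm_command([
  {"linear":[-0.002,0.003,0.02],"turn":[0,0,-0.008],"fingers":0.8},
  {"linear":[-0.002,0.003,0.035],"turn":[0,0,-0.008],"fingers":0.8},
  {"linear":[-0.002,0.003,0.045],"turn":[0,0,-0.008],"fingers":0.8},
  {"linear":[-0.002,0.003,0.045],"turn":[0,0,-0.008],"fingers":0.8},
  {"linear":[-0.002,0.003,0.045],"turn":[0,0,-0.008],"fingers":0.8},
])

```text
clock: 40.95
tcp_pos: [0.5795, 0.0715, 0.1138]
tool_rot: [0.068, 0.998, 0.0, 0.001]
contact_force: [-1.1, 0.7, 5.7]
finger_gap: 0.0396
grip_force: 63.4
```

Request:
arm_command([
  {"linear":[0,0,0],"turn":[0,0,0],"fingers":0.5},
  {"linear":[0,0,0],"turn":[0,0,0],"fingers":0.4},
  {"linear":[0,0,0],"turn":[0,0,0],"fingers":0.37},
  {"linear":[0,0,0],"turn":[0,0,0],"fingers":0.37},
  {"linear":[0,0,-0.12],"turn":[0,0,0],"fingers":0.37},
  {"linear":[0,0,-0.25],"turn":[0,0,0],"fingers":0.37},
  {"linear":[0,0,-0.35],"turn":[0,0,0],"fingers":0.37},
  {"linear":[0,0,-0.35],"turn":[0,0,0],"fingers":0.37},
  {"linear":[0,0,-0.35],"turn":[0,0,0],"fingers":0.37},
  {"linear":[0,0,-0.35],"turn":[0,0,0],"fingers":0.37},
])

```text
clock: 41.78
tcp_pos: [0.5786, 0.0713, 0.199]
tool_rot: [0.068, 0.998, -0.0, -0.001]
contact_force: [-0.0, -0.0, -1.3]
finger_gap: 0.054
grip_force: 0.0
```

```bash
python3 - <<'E' 2>/dev/null
from h import *
plan([(392.8,-295.2,170,82.8,0.2,3)])
E
```

```text
at [578.6  71.3 199. ] psi 172.2 gap 54.0 q [ 0.1   0.37  1.63  0.    1.14 -1.33] t 41.8
L[0.347, -1.0, 0.076] T[-0.0, -0.0, 0.32] f0.2 x9
L[-0.364, -0.458, 0.041] T[-0.0, -0.0, 0.177] f0.2 x8
```

Request:
arm_command([
  {"linear":[0.347,-1,0.02],"turn":[0,0,0.32],"fingers":0.2},
  {"linear":[0.347,-1,0.02],"turn":[0,0,0.32],"fingers":0.2},
  {"linear":[0.347,-1,0.02],"turn":[0,0,0.32],"fingers":0.2},
  {"linear":[0.347,-1,0.02],"turn":[0,0,0.32],"fingers":0.2},
  {"linear":[0.347,-1,0.076],"turn":[0,0,0.32],"fingers":0.2},
  {"linear":[0.347,-1,0.076],"turn":[0,0,0.32],"fingers":0.2},
  {"linear":[0.347,-1,0.076],"turn":[0,0,0.32],"fingers":0.2},
  {"linear":[0.347,-1,0.076],"turn":[0,0,0.32],"fingers":0.2},
  {"linear":[0.347,-1,0.076],"turn":[0,0,0.32],"fingers":0.2},
])

```text
clock: 42.53
tcp_pos: [0.4579, -0.1654, 0.1791]
tool_rot: [0.542, 0.84, -0.0, -0.002]
contact_force: [0.6, 0.8, -1.0]
finger_gap: 0.068
grip_force: 0.0
```

Request:
arm_command([
  {"linear":[-0.364,-0.458,0.04],"turn":[0,0,0.177],"fingers":0.2},
  {"linear":[-0.364,-0.458,0.04],"turn":[0,0,0.177],"fingers":0.2},
  {"linear":[-0.364,-0.458,0.04],"turn":[0,0,0.177],"fingers":0.2},
  {"linear":[-0.364,-0.458,0.04],"turn":[0,0,0.177],"fingers":0.2},
  {"linear":[-0.364,-0.458,0.04],"turn":[0,0,0.177],"fingers":0.2},
  {"linear":[-0.364,-0.458,0.2],"turn":[0,0,0.177],"fingers":0.2},
  {"linear":[-0.364,-0.458,0.35],"turn":[0,0,0.177],"fingers":0.2},
  {"linear":[-0.364,-0.458,0.48],"turn":[0,0,0.177],"fingers":0.2},
  {"linear":[-0.364,-0.458,0.55],"turn":[0,0,0.177],"fingers":0.2},
  {"linear":[-0.364,-0.458,0.55],"turn":[0,0,0.177],"fingers":0.2},
  {"linear":[-0.364,-0.458,0.55],"turn":[0,0,0.177],"fingers":0.2},
  {"linear":[-0.364,-0.458,0.55],"turn":[0,0,0.177],"fingers":0.2},
])

```text
clock: 43.53
tcp_pos: [0.3943, -0.2953, 0.044]
tool_rot: [0.75, 0.662, 0.0, 0.001]
contact_force: [-0.1, -0.4, 0.1]
finger_gap: 0.0681
grip_force: 0.0
```

```bash
python3 - <<'E' 2>/dev/null
from h import *
p,d=avg(2); W=cloud("top",d); ingots(W,p)
plan([(392.8,-295.2,28,82.8,0.2,3)])
E
```

```text
layer top 58 c [  5.4 -39.1] yaw 6.0 size [33.1 39. ]
layer top 86 c [ 39.5 -22.3] yaw -90.0 size [41.1 84.5]
layer top 86 c [-39.9 -22.2] yaw -89.9 size [41.  83.5]
layer top 114 c [-1.6 39.7] yaw -0.3 size [ 32.3 111.6]
bar [-109.3   -0.5] -0.4
at [ 394.5 -295.7   44.7] psi 82.9 gap 68.1 q [-0.67  0.43  2.03  0.    0.68 -0.54] t 43.6
L[0.001, -0.007, 0.067] T[0.001, 0.0, 0.0] f0.2 x4
```

Request:
arm_command([
  {"linear":[0.001,-0.007,0.067],"turn":[0,0,0],"fingers":0.2},
  {"linear":[0.001,-0.007,0.067],"turn":[0,0,0],"fingers":0.3},
  {"linear":[0.001,-0.007,0.067],"turn":[0,0,0],"fingers":0.4},
  {"linear":[0.001,-0.007,0.067],"turn":[0,0,0],"fingers":0.5},
  {"linear":[0.001,-0.007,0.067],"turn":[0,0,0],"fingers":0.6},
  {"linear":[0.001,-0.007,0.067],"turn":[0,0,0],"fingers":0.8},
  {"linear":[0.001,-0.007,0.067],"turn":[0,0,0],"fingers":0.8},
  {"linear":[0.001,-0.007,0.067],"turn":[0,0,0],"fingers":0.8},
  {"linear":[0.001,-0.007,0.067],"turn":[0,0,0],"fingers":0.8},
])

```text
clock: 44.38
tcp_pos: [0.3924, -0.295, 0.028]
tool_rot: [0.75, 0.661, 0.0, 0.001]
contact_force: [-0.3, 0.5, 4.8]
finger_gap: 0.0397
grip_force: 59.9
```

```bash
python3 - <<'E' 2>/dev/null
from h import *
place(0,-40,172.2,86,200,(392.8,-295.2))
E
```

```text
F [-0.3  0.5  4.8] grip 59.9
offset along tool x -0.1
at [ 392.4 -295.    28. ] psi 82.8 gap 39.7 q [-0.67  0.46  2.04  0.    0.64 -0.54] t 44.4
L[-0.001, 0.001, -0.688] T[0.001, 0.0, 0.0] f0.8 x5
L[0.909, 0.411, -0.001] T[-0.0, -0.0, -0.367] f0.8 x10
L[-0.003, 0.353, -0.001] T[-0.0, -0.0, -0.13] f0.8 x7
L[0.0, 0.0, 0.332] T[-0.0, -0.0, 0.0] f0.8 x5
```

Request:
arm_command([
  {"linear":[0,0.001,-0.15],"turn":[0,0,0],"fingers":0.8},
  {"linear":[0,0.001,-0.3],"turn":[0,0,0],"fingers":0.8},
  {"linear":[0,0.001,-0.45],"turn":[0,0,0],"fingers":0.8},
  {"linear":[0,0.001,-0.6],"turn":[0,0,0],"fingers":0.8},
  {"linear":[0,0.001,-0.688],"turn":[0,0,0],"fingers":0.8},
  {"linear":[0,0.001,-0.688],"turn":[0,0,0],"fingers":0.8},
])

```text
clock: 44.88
tcp_pos: [0.3942, -0.2965, 0.2045]
tool_rot: [0.75, 0.661, 0.001, 0.006]
contact_force: [-0.0, -0.6, -2.1]
finger_gap: 0.0395
grip_force: 62.5
```

Request:
arm_command([
  {"linear":[0.909,0.411,0],"turn":[0,0,-0.367],"fingers":0.8},
  {"linear":[0.909,0.411,0],"turn":[0,0,-0.367],"fingers":0.8},
  {"linear":[0.909,0.411,0],"turn":[0,0,-0.367],"fingers":0.8},
  {"linear":[0.909,0.411,0],"turn":[0,0,-0.367],"fingers":0.8},
  {"linear":[0.909,0.411,0],"turn":[0,0,-0.367],"fingers":0.8},
  {"linear":[0.909,0.411,0],"turn":[0,0,-0.367],"fingers":0.8},
  {"linear":[0.909,0.411,0],"turn":[0,0,-0.367],"fingers":0.8},
  {"linear":[0.909,0.411,0],"turn":[0,0,-0.367],"fingers":0.8},
  {"linear":[0.909,0.411,0],"turn":[0,0,-0.367],"fingers":0.8},
  {"linear":[0.909,0.411,0],"turn":[0,0,-0.367],"fingers":0.8},
])

```text
clock: 45.72
tcp_pos: [0.5216, -0.0814, 0.1971]
tool_rot: [0.266, 0.964, -0.0, -0.001]
contact_force: [-0.2, 0.8, -2.7]
finger_gap: 0.0392
grip_force: 62.4
```

Request:
arm_command([
  {"linear":[-0.003,0.353,0],"turn":[0,0,-0.13],"fingers":0.8},
  {"linear":[-0.003,0.353,0],"turn":[0,0,-0.13],"fingers":0.8},
  {"linear":[-0.003,0.353,0],"turn":[0,0,-0.13],"fingers":0.8},
  {"linear":[-0.003,0.353,0],"turn":[0,0,-0.13],"fingers":0.8},
  {"linear":[-0.003,0.353,0],"turn":[0,0,-0.13],"fingers":0.8},
  {"linear":[-0.003,0.353,0.1],"turn":[0,0,-0.13],"fingers":0.8},
  {"linear":[-0.003,0.353,0.2],"turn":[0,0,-0.13],"fingers":0.8},
  {"linear":[-0.003,0.353,0.27],"turn":[0,0,-0.13],"fingers":0.8},
  {"linear":[-0.003,0.353,0.3],"turn":[0,0,-0.13],"fingers":0.8},
  {"linear":[-0.003,0.353,0.3],"turn":[0,0,-0.13],"fingers":0.8},
  {"linear":[-0.003,0.353,0.3],"turn":[0,0,-0.13],"fingers":0.8},
  {"linear":[-0.003,0.353,0.3],"turn":[0,0,-0.13],"fingers":0.8},
])

```text
clock: 46.72
tcp_pos: [0.5695, -0.0072, 0.1247]
tool_rot: [0.068, 0.998, 0.0, 0.001]
contact_force: [0.0, -0.3, -2.2]
finger_gap: 0.0393
grip_force: 62.6
```

```bash
python3 - <<'E' 2>/dev/null
from h import *
t=dry(0,-40,C); print(t)
plan([(*t,113.7,172.2,.8,2)])
E
```

```text
[568.9713771   -7.42991362]
at [569.5  -7.2 124.7] psi 172.2 gap 39.3 q [-0.03  0.42  1.76  0.    0.95 -1.47] t 46.7
L[0.002, -0.001, 0.044] T[0.0, 0.001, 0.0] f0.8 x3
```

Request:
arm_command([
  {"linear":[0.001,-0.001,0.02],"turn":[0,0,0],"fingers":0.8},
  {"linear":[0.001,-0.001,0.035],"turn":[0,0,0],"fingers":0.8},
  {"linear":[0.001,-0.001,0.044],"turn":[0,0,0],"fingers":0.8},
  {"linear":[0.001,-0.001,0.044],"turn":[0,0,0],"fingers":0.8},
  {"linear":[0.001,-0.001,0.044],"turn":[0,0,0],"fingers":0.8},
])

```text
clock: 47.13
tcp_pos: [0.5687, -0.0072, 0.114]
tool_rot: [0.068, 0.998, 0.0, 0.001]
contact_force: [-2.5, -1.8, 5.2]
finger_gap: 0.0393
grip_force: 63.5
```

Request:
arm_command([
  {"linear":[0,0,0],"turn":[0,0,0],"fingers":0.5},
  {"linear":[0,0,0],"turn":[0,0,0],"fingers":0.4},
  {"linear":[0,0,0],"turn":[0,0,0],"fingers":0.37},
  {"linear":[0,0,0],"turn":[0,0,0],"fingers":0.37},
  {"linear":[0,0,-0.12],"turn":[0,0,0],"fingers":0.37},
  {"linear":[0,0,-0.25],"turn":[0,0,0],"fingers":0.37},
  {"linear":[0,0,-0.35],"turn":[0,0,0],"fingers":0.37},
  {"linear":[0,0,-0.35],"turn":[0,0,0],"fingers":0.37},
  {"linear":[0,0,-0.35],"turn":[0,0,0],"fingers":0.37},
  {"linear":[0,0,-0.35],"turn":[0,0,0],"fingers":0.37},
])

```text
clock: 47.97
tcp_pos: [0.5679, -0.0072, 0.1993]
tool_rot: [0.068, 0.998, 0.0, -0.001]
contact_force: [-0.6, -0.4, -0.7]
finger_gap: 0.054
grip_force: 0.0
```

```bash
python3 - <<'E' 2>/dev/null
from h import *
t=dry(-145,-155,C); print(t)
plan([(*t,190,172.2,1,2),(*t,66,172.2,1,4)])
E
```

```text
[ 409.7056494  -101.68715727]
at [567.9  -7.2 199.3] psi 172.2 gap 54.0 q [-0.03  0.35  1.67  0.    1.12 -1.47] t 48.0
L[0.576, -0.46, 0.038] T[-0.0, -0.0, 0.0] f1 x7
L[-0.001, 0.0, 0.496] T[-0.0, -0.0, 0.0] f1 x7
```

First move clear at height, then check the stack and bar before pushing the knob.

Request:
arm_command([
  {"linear":[0.576,-0.46,0.038],"turn":[0,0,0],"fingers":1},
  {"linear":[0.576,-0.46,0.038],"turn":[0,0,0],"fingers":1},
  {"linear":[0.576,-0.46,0.038],"turn":[0,0,0],"fingers":1},
  {"linear":[0.576,-0.46,0.038],"turn":[0,0,0],"fingers":1},
  {"linear":[0.576,-0.46,0.038],"turn":[0,0,0],"fingers":1},
  {"linear":[0.576,-0.46,0.038],"turn":[0,0,0],"fingers":1},
  {"linear":[0.576,-0.46,0.038],"turn":[0,0,0],"fingers":1},
  {"linear":[0.576,-0.46,0.038],"turn":[0,0,0],"fingers":1},
])

```text
clock: 48.63
tcp_pos: [0.411, -0.1016, 0.1901]
tool_rot: [0.068, 0.998, 0.0, -0.0]
contact_force: [-0.1, 1.4, -0.6]
finger_gap: -0.0002
grip_force: 0.0
```

```bash
python3 - <<'E' 2>/dev/null
from h import *
p,d=avg(3); W=cloud("top",d); ingots(W,p)
q,_=read_camera("side")
a=cv2.resize(p[140:260,220:360,::-1],(466,400)); b=cv2.resize(q[170:275,230:375,::-1],(552,400))
cv2.imwrite("pics/stack.png",cv2.resize(np.hstack([a,b]),(800,314)))
t=dry(-145,-155,C); plan([(*t,66,172.2,1,4)])
E
```

```text
layer top 86 c [39.7  0.3] yaw -9.0 size [38.3 40.8]
layer top 86 c [-40.1   0. ] yaw 5.8 size [39.  41.2]
layer top 114 c [-1.4 39.4] yaw 0.1 size [ 32.9 111.5]
layer top 114 c [  0.6 -39.5] yaw 0.4 size [ 32.9 110.6]
bar [-109.3   -0.4] -0.3
at [ 411.2 -101.3  190.3] psi 172.3 gap 0.1 q [-0.27  0.14  1.99  0.    1.01 -1.71] t 48.8
L[0.005, -0.002, 0.497] T[0.0, -0.0, 0.001] f1 x7
```

View pics/stack.png

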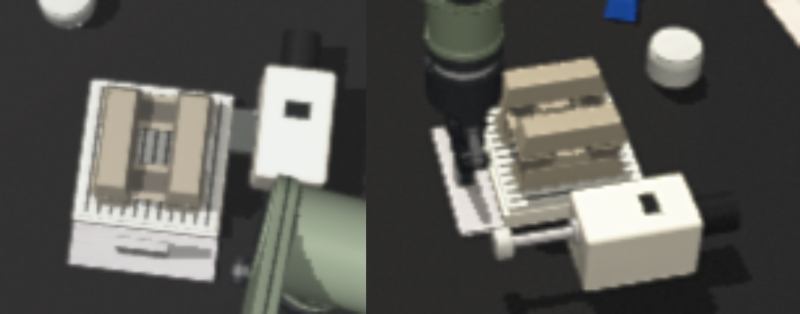

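The stack is square on the plate, the bar is flush along the front edge and the knob is out. I'll push the knob home now.

Request:
arm_command([
  {"linear":[0.005,-0.002,0.15],"turn":[0,0,0],"fingers":1},
  {"linear":[0.005,-0.002,0.3],"turn":[0,0,0],"fingers":1},
  {"linear":[0.005,-0.002,0.42],"turn":[0,0,0],"fingers":1},
  {"linear":[0.005,-0.002,0.497],"turn":[0,0,0],"fingers":1},
  {"linear":[0.005,-0.002,0.497],"turn":[0,0,0],"fingers":1},
  {"linear":[0.005,-0.002,0.497],"turn":[0,0,0],"fingers":1},
  {"linear":[0.005,-0.002,0.497],"turn":[0,0,0],"fingers":1},
])

```text
clock: 49.42
tcp_pos: [0.4102, -0.1022, 0.0672]
tool_rot: [0.067, 0.998, -0.0, 0.001]
contact_force: [-0.6, -0.3, 0.1]
finger_gap: 0.0001
grip_force: 0.0
```

Request:
arm_command([
  {"linear":[-0.04,0,0],"turn":[0,0,0],"fingers":1},
  {"linear":[-0.08,0,0],"turn":[0,0,0],"fingers":1},
  {"linear":[-0.12,0,0],"turn":[0,0,0],"fingers":1},
  {"linear":[-0.16,0,0],"turn":[0,0,0],"fingers":1},
  {"linear":[-0.2,0,0],"turn":[0,0,0],"fingers":1},
  {"linear":[-0.225,0,0],"turn":[0,0,0],"fingers":1},
  {"linear":[-0.235,0,0],"turn":[0,0,0],"fingers":1},
  {"linear":[-0.235,0,0],"turn":[0,0,0],"fingers":1},
  {"linear":[-0.235,0,0],"turn":[0,0,0],"fingers":1},
])

```text
clock: 50.17
tcp_pos: [0.4672, -0.1099, 0.0661]
tool_rot: [0.068, 0.998, 0.0, -0.0]
contact_force: [-1.1, 0.7, -0.3]
finger_gap: -0.0
grip_force: 0.0
```

Request:
arm_command([
  {"linear":[-0.008,0,0],"turn":[0,0,0],"fingers":1},
  {"linear":[-0.012,0,0],"turn":[0,0,0],"fingers":1},
  {"linear":[-0.012,0,0],"turn":[0,0,0],"fingers":1},
])

```text
clock: 50.42
tcp_pos: [0.4702, -0.1104, 0.0663]
tool_rot: [0.068, 0.998, 0.0, 0.0]
contact_force: [0.5, -1.1, 0.8]
finger_gap: -0.0002
grip_force: 0.0
```

Request:
arm_command([
  {"linear":[-0.008,0,0],"turn":[0,0,0],"fingers":1},
  {"linear":[-0.008,0,0],"turn":[0,0,0],"fingers":1},
  {"linear":[-0.008,0,0],"turn":[0,0,0],"fingers":1},
])

```text
clock: 50.67
tcp_pos: [0.4709, -0.1105, 0.0661]
tool_rot: [0.068, 0.998, 0.0, -0.001]
contact_force: [-3.8, -0.2, 1.9]
finger_gap: 0.0003
grip_force: 2.1
```

Request:
arm_command([
  {"linear":[-0.006,0,0],"turn":[0,0,0],"fingers":1},
  {"linear":[-0.006,0,0],"turn":[0,0,0],"fingers":1},
  {"linear":[-0.006,0,0],"turn":[0,0,0],"fingers":1},
])

```text
clock: 50.92
tcp_pos: [0.471, -0.1104, 0.066]
tool_rot: [0.067, 0.998, 0.0, -0.003]
contact_force: [-9.1, -0.0, 5.9]
finger_gap: -0.0002
grip_force: 3.9
```

Contact came at the home stop (x ≈ 471 mm, as predicted), so the knob is fully home. I'll back off, rise clear and check.

Request:
arm_command([
  {"linear":[0.1,0,0],"turn":[0,0,0],"fingers":1},
  {"linear":[0.2,0,0],"turn":[0,0,0],"fingers":1},
  {"linear":[0.2,0,0],"turn":[0,0,0],"fingers":1},
  {"linear":[0.2,0,-0.15],"turn":[0,0,0],"fingers":1},
  {"linear":[0.2,0,-0.3],"turn":[0,0,0],"fingers":1},
  {"linear":[0.2,0,-0.5],"turn":[0,0,0],"fingers":1},
  {"linear":[0.2,-0.3,-0.6],"turn":[0,0,0],"fingers":1},
  {"linear":[0.2,-0.6,-0.6],"turn":[0,0,0],"fingers":1},
  {"linear":[0.2,-0.6,-0.6],"turn":[0,0,0],"fingers":1},
  {"linear":[0.2,-0.6,-0.6],"turn":[0,0,0],"fingers":1},
  {"linear":[0.2,-0.6,-0.6],"turn":[0,0,0],"fingers":1},
])

```text
clock: 51.83
tcp_pos: [0.405, -0.2582, 0.2178]
tool_rot: [0.07, 0.998, -0.002, 0.003]
contact_force: [0.9, -0.6, -0.6]
finger_gap: 0.0001
grip_force: 0.0
```

```bash
python3 - <<'E' 2>/dev/null
from h import *
p,d=avg(3); W=cloud("top",d); ingots(W,p)
q,e=avg(2,"side"); W2=cloud("side",e)
for w in(W,W2):
    k=(w[...,2]>.064)&(w[...,0]>.42)&(w[...,0]<.515)&(w[...,1]>-.17)&(w[...,1]<-.08)&(w[...,2]<.09); print("knob",w[k].min(0),w[k].mean(0),k.sum())
a=cv2.resize(p[140:260,220:360,::-1],(466,400)); b=cv2.resize(q[170:275,230:375,::-1],(552,400))
cv2.imwrite("pics/final.png",cv2.resize(np.hstack([a,b]),(800,314)))
E
```

```text
layer top 86 c [39.6  0. ] yaw -18.4 size [38.  41.3]
layer top 86 c [-40.   0.] yaw 10.4 size [39.7 41.4]
layer top 114 c [-0.9 39.8] yaw -0.2 size [ 32.5 111.1]
layer top 114 c [ -0.2 -39.8] yaw 0.1 size [ 32.5 110.6]
bar [-1.092e+02 -1.000e-01] -0.1
knob [ 0.48141542 -0.12862767  0.06415529] [ 0.49350449 -0.11214128  0.07207101] 88
knob [ 0.48334463 -0.13182984  0.0643723 ] [ 0.49597448 -0.12258537  0.07150118] 42
```

View pics/final.png

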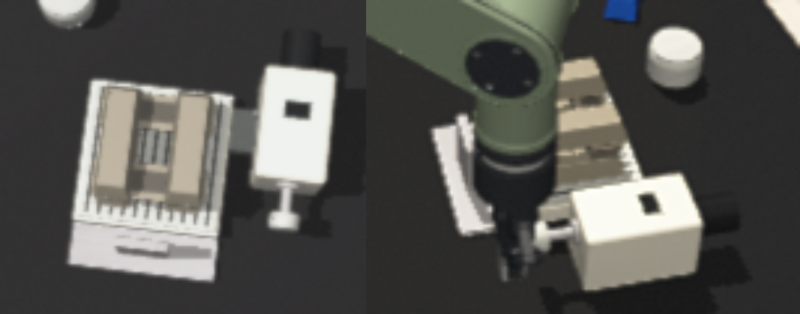

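The knob is home, reading the same as at the start (x min 0.481 m). The stack is square and centred, the bar is flush and the robot is clear, so I'm handing in.

```bash
python3 -c "
from bench import ctrl
print(ctrl.close_job())"
```

```text
the job is handed in; nothing more can be done
None
```

I handed the job in at about 52 s on the robot's clock: knob pulled out, bar set flush, all six ingots stacked square in the order asked, and the knob pushed fully home, with a last camera check showing all of it in place.

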